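Wind down a core-bonding clamp with its loose crank

ROBOT

A 6-joint arm with a two-finger parallel gripper is mounted at the origin on a cart in front of the work surface, level with it; the furniture and walls round the work are solid. World frame = base frame: x ahead of the robot, y to its left, z up, the work surface at z = 0. Lengths are in m, angles in rad, forces in N, time in s.
With the tool pointing down it reaches from about 0.35 to 0.725 m from the base axis. Payload 4.3 kg.
Tool frame: the origin (TCP) lies at the very end of the fingers, on their centre line; the grasp point (between the pads) lies 19 mm behind it; z points along the fingers, y is the direction in which the jaws open and shut (so a half turn about z gives the same grasp; the last joint's range is limited). The gripper opens to 85 mm and grips with 20 to 120 N. Pads are 22 mm wide; open, the fingers measure 114 mm over their backs; the gripper's body (76 mm by 85 mm) begins 54 mm behind the grasp point. The pads swing forward as they close: fully open they stand 13 mm farther back than shut.
Start: joints at [1.081, 0.377, 0.081, 1.274, 0, 1.46], TCP at [0.213, 0.534, 0.231] pointing down, gripper open.
Joint ranges: [-2.72, 2.72], [-0.84, 1.66], [-1.02, 1.22], [-1.77, 2.12], [-1.37, 1.28], [-3.14, 3.14]. Speed limits (rad/s): [2.57, 2.57, 3.14, 3.14, 3.14, 3.14].

INTERFACE

Orientations are given as [roll, pitch, yaw] about the fixed x, y, z axes, in that order (R = Rz(yaw) Ry(pitch) Rx(roll)).
In Python, from workcell import robot, capture, get_calibration, job gives the robot as it stands.
- The arm moves only by the tool jog_arm, never from a script. Its argument "targets" is a list of rows, each an object with "rot": the turn, a rotation vector about the tool's x, y, z in degrees, a list of three; "travel": the shift along the tool's x, y, z in m, a list of three; "grip": the closure in counts, from 0 (fully open) to 255 (shut). In form: [{"rot": [ax, ay, az], "travel": [dx, dy, dz], "grip": grip}, ...]. A call has 1 to 8 rows; each row is the pose to reach, as a shift and turn from the pose commanded when the call began, along the tool's axes at that moment; what a row does not reach only later rows make up. A row lasts 1/8 s, in which the tool goes at most 62.5 mm and 10.7 degrees, less where a joint would pass 70% of its speed; a pose out of reach is approached as far as the arm can. A call with a gripper value outside its range is refused whole. The fingers move at their own pace and stop on an object; "grip_force" is the grip in N (left out, the last holds). Time passes only in rows, so rows that repeat a pose let the fingers close. It gives the time, the measured TCP pose, the force and the opening at its end, in the units of the state.
- robot.get_state(): the state, without advancing time (a new reading comes with each control period).
- capture(name): name is "side" or "top"; returns (picture, depth): 384x512x3 uint8, red, green, blue; 384x512 float32, m along the optical axis (not along the pixel's ray), 0 where there is no reading.
- get_calibration(name): a dict with "K" (3x3 intrinsics, pixels), "k1" (the pictures are not rectified: a ray, as slopes to the right and down, at radius r is drawn at 1 + k1 r^2 times it, then the intrinsics apply), "origin" and "orientation" of the camera in the world. Camera axes: x right, y down, z forward; pixel columns grow to the right and rows downward; lengths in m; the calibration is good to about 2 mm. A picture is of the moment at which its call begins. get_calibration takes no time and is no camera call.
- job.sign_off(): hands the job in, once; it reports no verdict.
The state is a dict: "time_s": time; "qpos": joint angles; "dq": joint speeds; "tau": joint torques, N m; "eef_pos": TCP position; "eef_rot": TCP orientation; "force": force on the tool from outside, world axes, zero at the start; "wrist_torque": the same for the moment, N m; "opening": finger opening in m.
Only numpy, scipy, OpenCV 4.12 (cv2) and the standard library are available. Lean on these libraries where they do the work, as an engineer would, in place of code of your own. Each camera call takes 0.05 s, during which the arm holds its last target.

TASK

A freshly glued transformer sits in the screw clamp. Slip the loose crank fully onto the square end of the clamp's spindle without forcing it, wind it clockwise until the sprung pad grips the transformer firmly with its springs about half compressed (never squeezed solid), then lift the crank off and lay it flat on the bench top, clear of the clamp. Leave the other things on the bench where they are.

Things in the scene. Friction and masses are not known exactly. Their poses are not given: they have to be found in the camera images.
- crank_hub (a point): Loose dark-steel crank, lying flat at the start: square hub 28 x 28 mm, 48 mm tall; from its foot a flat bar, 19 mm wide and 10 mm thick, runs out to a black upright knob. This point: hub axis, 24 mm above its underside; z up, x along the bar to the knob. In the underside a square socket, 15.8 mm wide, 21.5 mm deep, sides parallel to the hub's. 0.22 kg. Hold the hub to fit it and to lift it off.
- crank_knob (a point): Middle of the crank's black knob, a sleeve 23 mm thick and 42 mm tall that spins freely on its upright pin, 60 mm from the hub's axis (x of the hub) and 34 mm above the crank's underside. Axes as the hub's.
- clamp: Screw clamp, fixed: grey base 112 x 110 mm, two steel columns at y +-38 mm, grey bridge 36 x 104 mm, top at 123 mm, nuts on it to 133 mm; in its middle the upright spindle. Origin: underside's centre. Turning the spindle clockwise seen from above lowers the platen, 20 mm a turn; friction holds it where it is left. Free running takes 3 to 6 N at the knob; each 10 N of clamping adds about 0.5 N.
- spindle_seat (a point): Top of the spindle's round collar, on its axis, 134 mm above the bench; the fitted crank's underside rests on it. The square, 14 mm wide, stands 20 mm up from here, its last 3 mm tapered to 11.8 mm. The square's angle is NOT given and differs each time (axes here are the clamp's): press with a few N and turn the crank until it drops on; it has 8 degrees play either way and the spindle does not follow.
- platen: Aluminium cross-plate under the bridge, 34 x 96 x 12 mm, driven down the columns by the spindle. Origin on the spindle's axis, 83 mm below the plate's underside (at bench height when fully up). Travel down 26 mm.
- pad: Rubber-faced pressure pad, 42 x 27 x 7 mm, hung 9 mm below the platen on two small coil springs. Origin on the spindle's axis, 67 mm below its rubber face; it coincides with the platen's origin while the pad hangs free. Pressing, it rises towards the platen, 8 mm at most: 15 N at first touch and 15 N more per mm (half compressed, 4 mm: 75 N). Wanted: 40 to 120 N.
- core: Yellow-taped transformer being glued, about 29 x 65 mm, 28 mm tall to the face that is pressed, on the clamp's anvil, pins overhanging front and back. Origin: its underside's centre, 23 mm above the bench; z up. The pad starts 7 to 15 mm above its top.
Mind the look-alikes: they are no part of the job. Of the things that look like the core, the larger one is meant.

How it is judged:
By the outcome, as a careful person would: the job done as asked, in the order asked, and still so for the second after the job is handed in, with the robot touching nothing.
It also fails if it takes over 72 s, if anything falls off the work surface, if the arm or the gripper's body presses on something with over 40 N, if the wrist force passes 120 N, or if a joint passes its speed limit or range.

## Working session

There is one attempt and no reset: what is moved stays moved. The work goes in short steps, Python scripts to look and compute and a tool call to move; the robot and the scene stay as the last step left them, time stands still between calls to the robot, and variables do not carry over. Pictures are saved under pics/ and viewed, and the job is handed in when it is done.

Besides the shell and the picture viewer there is one more tool, called after "Call:" as name(argument=value, ...) on one line, values as JSON. jog_arm: Moves the arm, as the interface text tells. Its arguments: {"type":"object","properties":{"targets":{"type":"array","items":{"type":"object","properties":{"rot":{"type":"array","items":{"type":"number"}},"travel":{"type":"array","items":{"type":"number"}},"grip":{"type":"number"}}}},"grip_force":{"type":"number"}},"required":["targets"]}

```bash
ls; mkdir -p pics; python3 - <<'E'
from workcell import robot,capture,get_calibration
import cv2,numpy as np
for n in("side","top"):
    p,d=capture(n); cv2.imwrite(f"pics/{n}0.png",p[:,:,::-1]); np.save(f"{n}0.npy",d)
    c=get_calibration(n); print(n,c)
    cv2.imwrite(f"pics/{n}0b.png",cv2.resize(p[:,:,::-1],(800,600),interpolation=cv2.INTER_CUBIC))
print(robot.get_state())
E
```

```text
pics
side {'K': array([[446.25456124,   0.        , 254.01143729],
       [  0.        , 446.25456124, 185.24639692],
       [  0.        ,   0.        ,   1.        ]]), 'k1': 0.05483317876277772, 'origin': array([ 0.22444533, -0.96921138,  0.45787665]), 'orientation': array([-2.01881168,  0.00844128, -0.39922871])}
top {'K': array([[475.29786237,   0.        , 258.94127139],
       [  0.        , 475.29786237, 197.94850134],
       [  0.        ,   0.        ,   1.        ]]), 'k1': -0.07035425072380375, 'origin': array([ 0.36786546, -0.25067699,  0.9276964 ]), 'orientation': array([-2.97050591, -0.01292206, -1.54975897])}
{'time_s': 0.1, 'qpos': array([1.08071012e+00, 3.77979950e-01, 7.97809041e-02, 1.27441582e+00,
       1.45637809e-05, 1.46048404e+00]), 'dq': array([ 0.00027233, -0.00251276,  0.00455203,  0.00040414, -0.00113269,
        0.00012146]), 'tau': array([ 1.37277773e-03, -4.64692640e+01,  2.70583338e+01,  1.20635083e-02,
       -1.18552416e-04,  3.86040767e-06]), 'eef_pos': array([0.2128782 , 0.53351238, 0.23046835]), 'eef_rot': array([-3.13978678e+00, -2.14675213e-04,  2.76181853e+00]), 'force': array([-0.69630245,  0.28301003,  0.08934356]), 'wrist_torque': array([-0.00540213, -0.01020915,  0.03417143]), 'opening': 0.08540517415261087}
```

View pics/side0b.png

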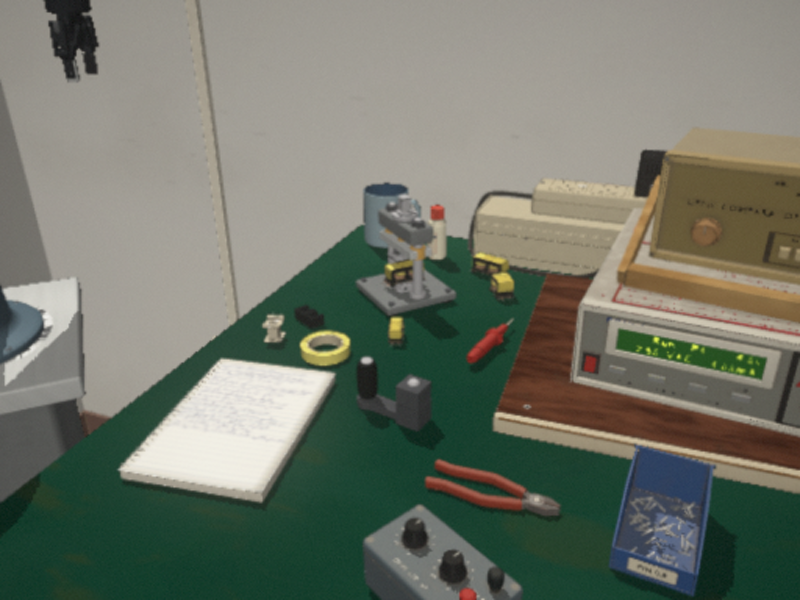

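View pics/top0b.png

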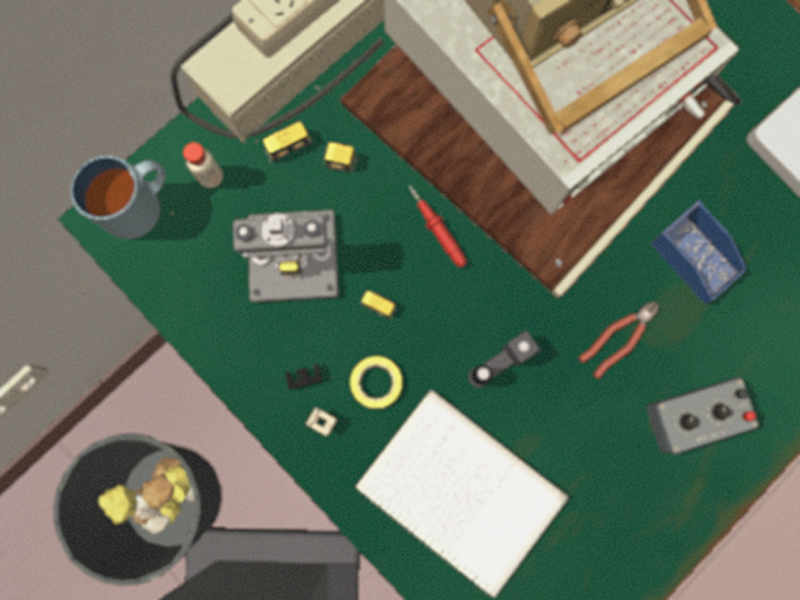

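The side view shows the crank at about (398,395) and the clamp at (405,255). The top view, in 800-wide pixels, shows the crank hub at (523,347), its knob at (483,373) and the clamp bridge at (285,232).

```bash
cat > h.py <<'E'
import numpy as np,cv2
from scipy.spatial.transform import Rotation as R
from scipy.optimize import least_squares
from workcell import robot,capture,get_calibration
def ray(n,u,v):
    c=get_calibration(n);K=c['K'];x=(u-K[0,2])/K[0,0];y=(v-K[1,2])/K[1,1]
    rd=np.hypot(x,y);r=rd
    for _ in range(20): r=rd/(1+c['k1']*r*r)
    s=r/rd if rd>0 else 1
    M=R.from_euler('xyz',c['orientation']).as_matrix()
    return c['origin'],M@np.array([x*s,y*s,1.])
def onz(n,u,v,z):
    o,d=ray(n,u,v);return o+d*(z-o[2])/d[2]
def proj(n,P):
    c=get_calibration(n);M=R.from_euler('xyz',c['orientation']).as_matrix()
    p=(np.atleast_2d(P)-c['origin'])@M;x=p[:,:2]/p[:,2:];r2=(x**2).sum(1,keepdims=True)
    x=x*(1+c['k1']*r2);K=c['K'];return np.c_[x[:,0]*K[0,0]+K[0,2],x[:,1]*K[1,1]+K[1,2]]
def crop(n,img,u0,v0,w,h,name,s):
    cv2.imwrite(f'pics/{name}.png',cv2.resize(img[v0:v0+h,u0:u0+w],None,fx=s,fy=s,interpolation=cv2.INTER_CUBIC))
E
python3 - <<'E'
from h import *
t=cv2.imread('pics/top0.png');s=cv2.imread('pics/side0.png')
crop('top',t,290,200,64,60,'tc',10)
crop('top',t,140,120,90,80,'tcl',8)
crop('side',s,215,215,72,66,'sc',10)
crop('side',s,220,110,90,100,'scl',6)
E
```

```text
(no output)
```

View pics/tc.png

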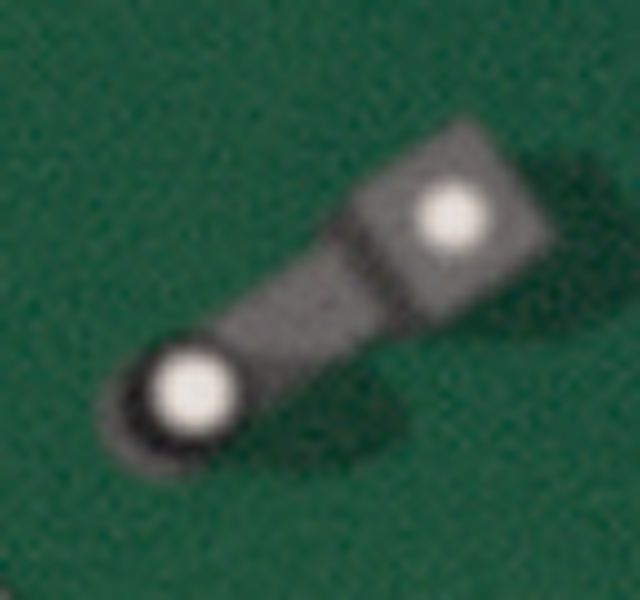

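View pics/tcl.png

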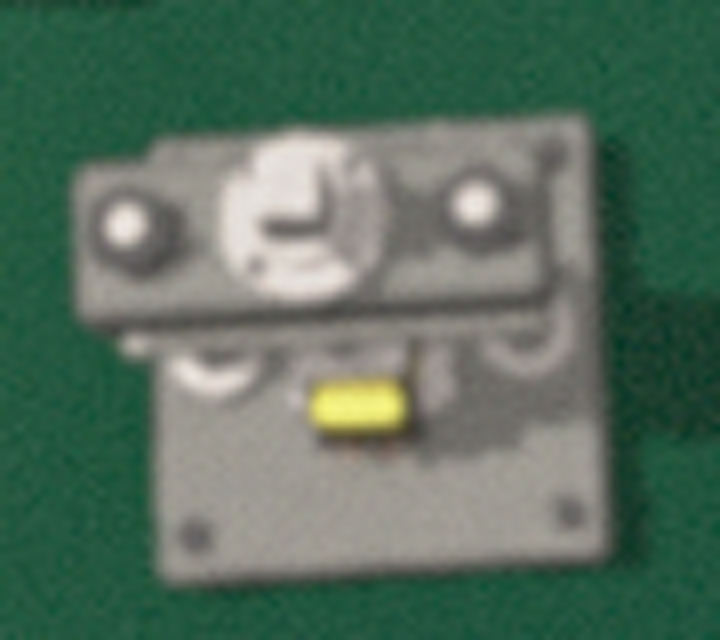

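View pics/sc.png

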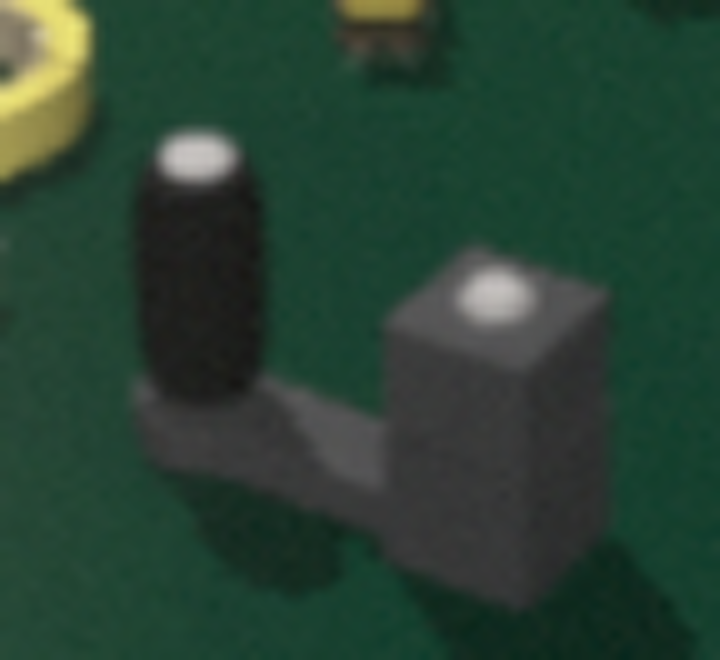

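View pics/scl.png

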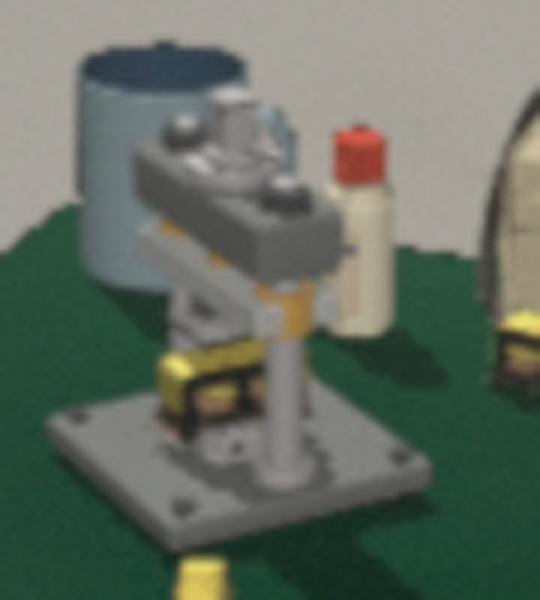

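Crank look-alikes: none of the other dark items fit. The pliers are at (620,340), the screwdriver at (440,230), the black bobbin at (305,377) and the control box knobs at (690,420), all in 800-wide top pixels. The crank is the steel hub at (523,347) with its knob at (483,373), and the close crop confirms it.

Core look-alikes in the same view are yellow pieces at (287,140), (340,155) and (378,303). The core itself is the one in the clamp at (289,267).

Next I'll fit the poses.

```bash
cat > fit.py <<'E'
from h import *
f=lambda o,s,p:(np.array(p)+.5)/s-.5+np.array(o)
# crank
top=[f((290,200),10,p) for p in [(468,118),(552,235),(425,332),(350,205),(453,217),(193,390)]]
side=[f((215,215),10,p) for p in [(477,250),(607,293),(525,370),(388,320),(525,605),(197,157)]]
def loc(x,P,z0=0): 
    c,s=np.cos(x[2]),np.sin(x[2]);P=np.array(P,float)
    return np.c_[x[0]+c*P[:,0]-s*P[:,1],x[1]+s*P[:,0]+c*P[:,1],P[:,2]+z0]
a=onz('top',*top[4],.049);b=onz('top',*top[5],.057);print(a,b,np.linalg.norm(b-a),[onz('top',*t,.048)[:2].round(4) for t in top[:4]])
print([onz('side',*t,.048)[:2].round(4) for t in side[:4]],onz('side',*side[4],0),onz('side',*side[5],.057))
o={}
yaw=np.arctan2(*(b-a)[1::-1]);print('yaw',np.degrees(yaw))
# clamp
n1=onz('top',*f((140,120),8,(127,225)),.133);n2=onz('top',*f((140,120),8,(473,203)),.133);cc=onz('top',*f((140,120),8,(302,217)),.134)
print('clamp',n1,n2,np.linalg.norm(n1-n2),(n1+n2)/2,cc,np.degrees(np.arctan2(*(n1-n2)[1::-1])))
for p in [(185,130),(290,185)]: print('side',onz('side',*f((220,110),6,p),.133))
t=cv2.imread('pics/top0.png');s=cv2.imread('pics/side0.png')
crop('top',t,162,132,32,28,'tsp',22)
crop('side',s,240,118,40,30,'ssp',20)
crop('side',s,240,145,40,40,'spad',15)
E
python3 fit.py
```

```text
[ 0.47903712 -0.40153992  0.049     ] [ 0.44497748 -0.35201833  0.057     ] 0.06063370840174732 [array([ 0.4979, -0.4046]), array([ 0.4762, -0.4203]), array([ 0.4575, -0.3964]), array([ 0.481 , -0.3824])]
[array([ 0.4831, -0.383 ]), array([ 0.4976, -0.4036]), array([ 0.4758, -0.4187]), array([ 0.4611, -0.3965])] [ 4.76810664e-01 -4.16977319e-01 -5.55111512e-17] [ 0.44533945 -0.3497529   0.057     ]
yaw 124.51916401604096
clamp [ 0.5894586  -0.07708907  0.133     ] [ 0.59603417 -0.15182476  0.133     ] 0.07502441307943997 [ 0.59274639 -0.11445691  0.133     ] [ 0.59178876 -0.11511774  0.134     ] 95.02818265181327
side [ 0.5860441 -0.0842966  0.133    ]
side [ 0.59700736 -0.15496281  0.133     ]
```

```bash
python3 - <<'E'
import numpy as np
from h import *
# depth heights around clamp
d=np.load('top0.npy');c=get_calibration('top')
for n,u,v in[('mugrim',50,120),('mug2',85,103),('mugh',97,113),('bottle',124,97),('adaptor',150,60),('colr',170,147)]:
    o,r=ray('top',u,v);print(n,d[v,u],(o+r*d[v,u]).round(3))
E
```

```text
mugrim 0.88405585 [0.655 0.139 0.077]
mug2 0.97096217 [ 0.719  0.105 -0.   ]
mugh 0.9663662 [0.698 0.077 0.001]
bottle 0.8811461 [ 0.699 -0.002  0.088]
adaptor 0.89869744 [ 0.776 -0.045  0.084]
colr 0.82320875 [ 0.592 -0.102  0.13 ]
```

```bash
python3 - <<'E'
import cv2,numpy as np
a=cv2.imread('pics/tsp.png');b=cv2.imread('pics/spad.png')
print(a.shape,b.shape)
E
```

```text
(616, 704, 3) (600, 600, 3)
```

View pics/tsp.png

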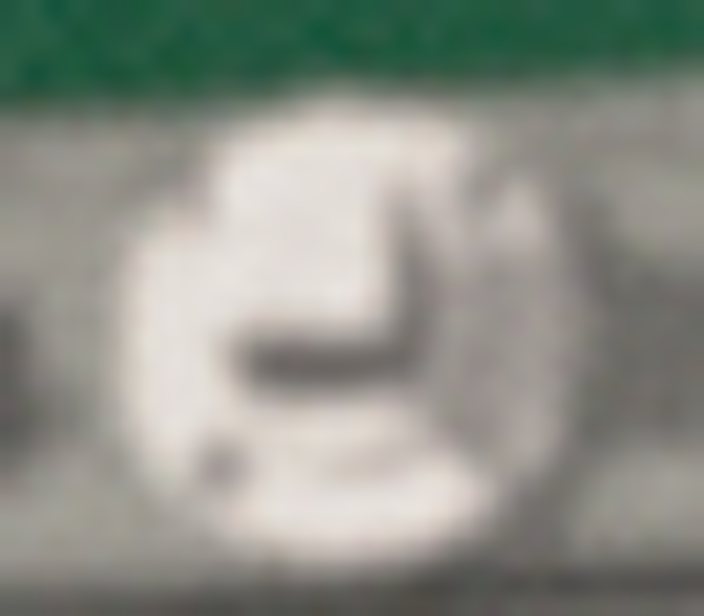

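View pics/ssp.png

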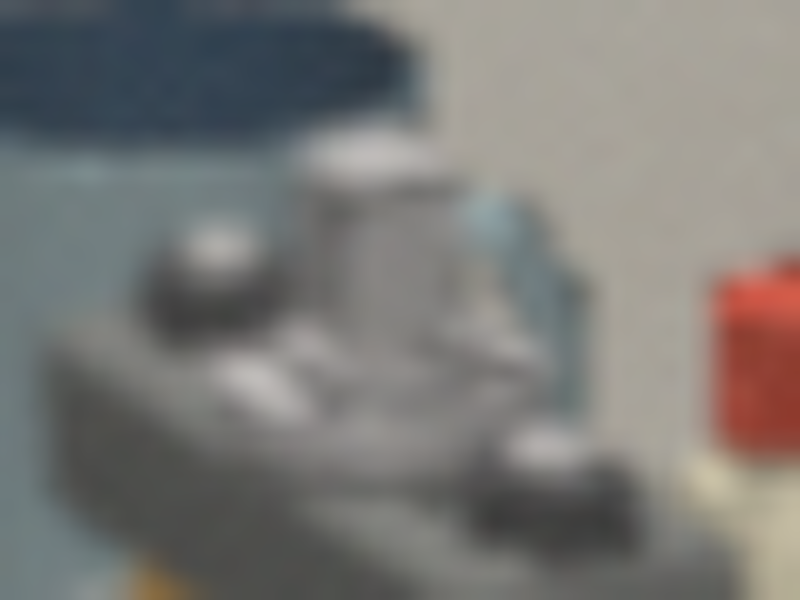

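View pics/spad.png

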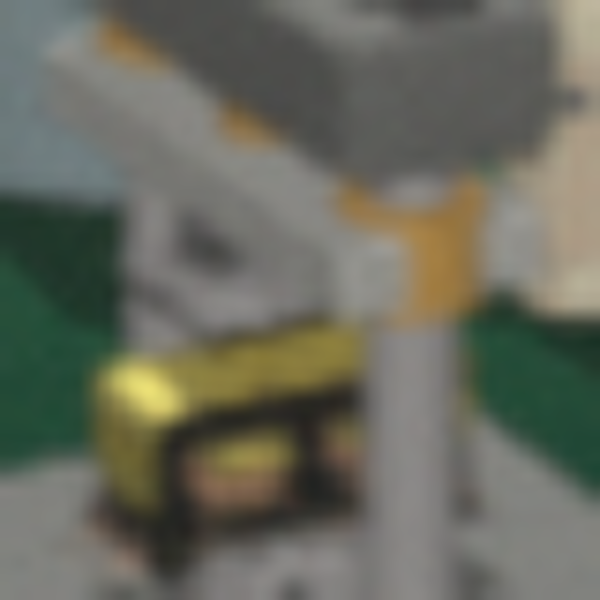

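```bash
cat > m.py <<'E'
from h import *
f=lambda o,s,p:(np.array(p)+.5)/s-.5+np.array(o)
for a,b,z in [((225,335),(390,345),.154),((240,355),(410,365),.147),((395,190),(395,330),.154),((240,375),(410,382),.138)]:
    P=onz('top',*f((162,132),22,a),z);Q=onz('top',*f((162,132),22,b),z);v=Q-P;print('edge',np.degrees(np.arctan2(v[1],v[0]))%90,np.linalg.norm(v))
print('side sqtop',onz('side',*f((240,118),20,(375,158)),.154))
print('top sqtop centre',onz('top',*f((162,132),22,(305,255)),.154))
X=np.array([.592,-.1155]);y=np.radians(5)
M=np.array([[np.cos(y),-np.sin(y)],[np.sin(y),np.cos(y)]])
def w(x,yy,z): return np.r_[M@[x,yy]+X,z]
cp=lambda P,o,s:(proj('side',P)-np.array(o)+.5)*s-.5
for z in(.074,.078,.082): print(z,cp([w(-.017,-.048,z),w(-.017,-.048,z+.012),w(-.017,.048,z),w(-.017,.048,z+.012)],(240,145),15).round().tolist())
print('bridge',cp([w(-.018,-.052,.123),w(-.018,.052,.123),w(0,0,.154),w(0,.038,.133),w(0,-.038,.133)],(220,110),6).round().tolist())
print('core top',cp([w(-.0145,.0325,.051),w(-.0145,-.0325,.051),w(-.0325,.0145,.051)],(240,145),15).round().tolist())
for z in (.154,):
  for s in (0,5,-5,10):
    a=np.radians(s); pts=[]
    for i in range(4):
        t=a+np.pi/4+i*np.pi/2;pts.append([X[0]+.0083*np.cos(t),X[1]+.0083*np.sin(t),z])
    print(s,((proj('top',pts)-[162,132]+.5)*22-.5).round().tolist())
E
python3 m.py
```

```text
edge 87.6813108835233 0.012711161014544255
edge 87.78999212805134 0.013206280358500558
edge 2.988263727358344 0.01113934825411884
edge 88.83045846428774 0.013333897410989308
side sqtop [ 0.5931865  -0.11245316  0.154     ]
top sqtop centre [ 0.59231436 -0.1149474   0.154     ]
0.074 [[339.0, 367.0], [339.0, 290.0], [40.0, 149.0], [38.0, 77.0]]
0.078 [[339.0, 341.0], [339.0, 264.0], [39.0, 125.0], [38.0, 52.0]]
0.082 [[339.0, 315.0], [339.0, 238.0], [39.0, 101.0], [37.0, 28.0]]
bridge [[258.0, 232.0], [126.0, 146.0], [232.0, 98.0], [185.0, 124.0], [284.0, 184.0]]
core top [[102.0, 318.0], [303.0, 470.0], [50.0, 381.0]]
0 [[240.0, 184.0], [231.0, 331.0], [384.0, 335.0], [392.0, 187.0]]
5 [[233.0, 190.0], [238.0, 338.0], [391.0, 328.0], [386.0, 181.0]]
-5 [[247.0, 178.0], [225.0, 324.0], [377.0, 341.0], [398.0, 194.0]]
10 [[227.0, 197.0], [245.0, 343.0], [397.0, 321.0], [379.0, 175.0]]
```

```bash
cat > go.py <<'E'
import sys
from h import *
def cur():
    s=robot.get_state();return s,R.from_euler('xyz',s['eef_rot'])
if __name__=='__main__':
    s,r=cur();print('t',round(s['time_s'],2),'pos',s['eef_pos'].round(4),'rot',np.degrees(s['eef_rot']).round(2),'q6',np.degrees(s['qpos'][5]).round(1),'F',s['force'].round(2),'T',s['wrist_torque'].round(3),'op',round(s['opening'],4))
    for a in sys.argv[1:]:
        x,y,z,yaw=map(float,a.split(','))
        t=R.from_euler('xyz',[180,0,yaw],degrees=True)
        print(a,'travel',r.inv().apply(np.array([x,y,z])-s['eef_pos']).round(4).tolist(),'rot',(r.inv()*t).as_rotvec(degrees=True).round(2).tolist())
E
python3 go.py 0.48,0.05,0.231,124.4 0.479,-0.401,0.12,124.4
```

```text
t 0.1 pos [0.2129 0.5335 0.2305] rot [-1.7990e+02 -1.0000e-02  1.5824e+02] q6 83.7 F [-0.7   0.28  0.09] T [-0.005 -0.01   0.034] op 0.0854
0.48,0.05,0.231,124.4 travel [-0.4273, -0.35, 0.0] rot [-0.1, 0.02, 33.84]
0.479,-0.401,0.12,124.4 travel [-0.5936, -0.7691, 0.1117] rot [-0.1, 0.02, 33.84]
```

Call:
jog_arm(targets=[{"travel": [-0.05, -0.04, 0], "rot": [0, 0, 5], "grip": 0}, {"travel": [-0.1, -0.08, 0], "rot": [0, 0, 10], "grip": 0}, {"travel": [-0.145, -0.12, 0], "rot": [0, 0, 15], "grip": 0}, {"travel": [-0.19, -0.156, 0], "rot": [0, 0, 20], "grip": 0}, {"travel": [-0.235, -0.192, 0], "rot": [0, 0, 25], "grip": 0}, {"travel": [-0.28, -0.23, 0], "rot": [0, 0, 30], "grip": 0}, {"travel": [-0.325, -0.266, 0], "rot": [0, 0, 33.8], "grip": 0}, {"travel": [-0.37, -0.303, 0], "rot": [0, 0, 33.8], "grip": 0}])

```text
time_s: 1.1
eef_pos: [0.4449, 0.1137, 0.2311]
eef_rot: [-3.142, -0.0, 2.172]
force: [0.0, 0.8, 0.0]
opening: 0.0854
```

```bash
python3 go.py 0.479,-0.401,0.12,124.4
```

```text
t 1.1 pos [0.4449 0.1137 0.2311] rot [-1.8000e+02 -2.0000e-02  1.2442e+02] q6 62.0 F [0.01 0.76 0.01] T [ 0.045 -0.03  -0.018] op 0.0854
0.479,-0.401,0.12,124.4 travel [-0.444, -0.2628, 0.1109] rot [-0.0, -0.02, 0.02]
```

Call:
jog_arm(targets=[{"travel": [-0.051, -0.03, 0], "rot": [0, 0, 0], "grip": 0}, {"travel": [-0.102, -0.06, 0], "rot": [0, 0, 0], "grip": 0}, {"travel": [-0.153, -0.09, 0], "rot": [0, 0, 0], "grip": 0}, {"travel": [-0.204, -0.12, 0.0], "rot": [0, 0, 0], "grip": 0}, {"travel": [-0.255, -0.15, 0.0], "rot": [0, 0, 0], "grip": 0}, {"travel": [-0.306, -0.181, 0.02], "rot": [0, 0, 0], "grip": 0}, {"travel": [-0.357, -0.211, 0.04], "rot": [0, 0, 0], "grip": 0}, {"travel": [-0.404, -0.24, 0.07], "rot": [0, 0, 0], "grip": 0}])

```text
time_s: 2.1
eef_pos: [0.4752, -0.3553, 0.1613]
eef_rot: [3.141, 0.001, 2.171]
force: [1.5, -0.4, 1.0]
opening: 0.0853
```

```bash
python3 go.py 0.479,-0.401,0.06,124.4 0.479,-0.401,0.012,124.4
```

```text
t 2.1 pos [ 0.4752 -0.3553  0.1613] rot [1.7997e+02 8.0000e-02 1.2441e+02] q6 12.7 F [ 1.45 -0.42  1.02] T [ 0.02  -0.071 -0.011] op 0.0853
0.479,-0.401,0.06,124.4 travel [-0.0397, -0.0228, 0.1013] rot [0.03, 0.08, 0.01]
0.479,-0.401,0.012,124.4 travel [-0.0396, -0.0228, 0.1493] rot [0.03, 0.08, 0.01]
```

Call:
jog_arm(targets=[{"travel": [-0.03, -0.018, 0.03], "rot": [0, 0, 0], "grip": 0}, {"travel": [-0.04, -0.023, 0.07], "rot": [0, 0, 0], "grip": 0}, {"travel": [-0.04, -0.023, 0.1], "rot": [0, 0, 0], "grip": 0}, {"travel": [-0.04, -0.023, 0.12], "rot": [0, 0, 0], "grip": 0}, {"travel": [-0.04, -0.023, 0.14], "rot": [0, 0, 0], "grip": 0}, {"travel": [-0.04, -0.023, 0.148], "rot": [0, 0, 0], "grip": 0}, {"travel": [-0.04, -0.023, 0.148], "rot": [0, 0, 0], "grip": 0}])

```text
time_s: 2.98
eef_pos: [0.4782, -0.3982, 0.013]
eef_rot: [-3.141, -0.002, 2.172]
force: [0.1, 0.5, 0.8]
opening: 0.0851
```

```bash
python3 - <<'E'
from h import *
t=capture('top')[0][:,:,::-1];s=capture('side')[0][:,:,::-1]
a=cv2.resize(t[180:276,265:375],(400,350),interpolation=cv2.INTER_CUBIC);b=cv2.resize(s[190:286,195:305],(400,350),interpolation=cv2.INTER_CUBIC)
cv2.imwrite('pics/g1.png',np.hstack([a,b]))
E
python3 go.py
```

```text
t 3.08 pos [ 0.4791 -0.3991  0.0144] rot [1.7998e+02 6.0000e-02 1.2444e+02] q6 9.9 F [ 0.27 -0.74 -0.37] T [-0.002  0.019 -0.044] op 0.0855
```

View pics/g1.png

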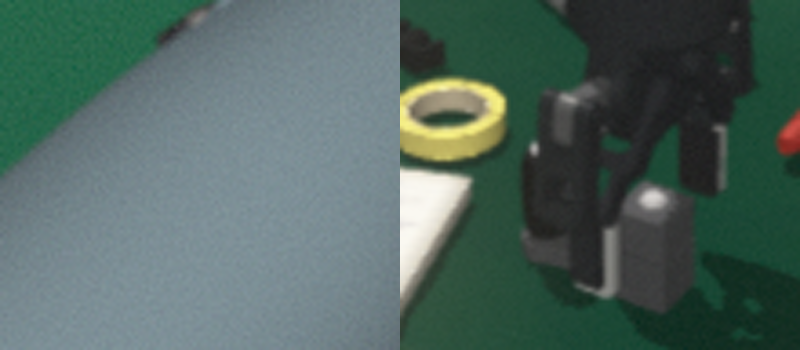

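The right half shows the hub at (655,250), standing between the fingers at (590,220) and (710,150). The top view is blocked by the arm. Closing on the hub.

Call:
jog_arm(targets=[{"travel": [0, 0, 0], "rot": [0, 0, 0], "grip": 140}, {"travel": [0, 0, 0], "rot": [0, 0, 0], "grip": 150}, {"travel": [0, 0, 0], "rot": [0, 0, 0], "grip": 160}, {"travel": [0, 0, 0], "rot": [0, 0, 0], "grip": 200}, {"travel": [0, 0, 0], "rot": [0, 0, 0], "grip": 255}, {"travel": [0, 0, 0], "rot": [0, 0, 0], "grip": 255}], grip_force=60)

```text
time_s: 3.82
eef_pos: [0.4788, -0.3993, 0.0141]
eef_rot: [-3.141, 0.001, 2.172]
force: [-1.2, -1.4, 5.3]
opening: 0.0274
```

```bash
python3 go.py
```

```text
t 3.83 pos [ 0.4788 -0.3993  0.0141] rot [-1.7999e+02  6.0000e-02  1.2443e+02] q6 9.9 F [-1.23 -1.37  5.3 ] T [-0.138  0.305  0.012] op 0.0274
```

Call:
jog_arm(targets=[{"travel": [0, 0, -0.02], "rot": [0, 0, 0], "grip": 255}, {"travel": [0, 0, -0.06], "rot": [0, 0, 0], "grip": 255}, {"travel": [0, 0, -0.11], "rot": [0, 0, -5], "grip": 255}, {"travel": [0, 0, -0.16], "rot": [0, 0, -15], "grip": 255}, {"travel": [0, 0, -0.19], "rot": [0, 0, -25], "grip": 255}, {"travel": [0, 0, -0.2], "rot": [0, 0, -35], "grip": 255}, {"travel": [0.02, 0.0, -0.2], "rot": [0, 0, -45], "grip": 255}, {"travel": [0.04, 0.0, -0.2], "rot": [0, 0, -50], "grip": 255}])

```text
time_s: 4.82
eef_pos: [0.4556, -0.3648, 0.2124]
eef_rot: [3.139, -0.001, 3.048]
force: [-0.3, -0.4, -2.5]
opening: 0.0273
```

```bash
python3 go.py 0.592,-0.1145,0.2,-91.5 0.592,-.25,.2,-91.5
```

```text
t 4.83 pos [ 0.4556 -0.3648  0.2124] rot [ 1.7988e+02 -6.0000e-02  1.7463e+02] q6 -39.6 F [-0.32 -0.37 -2.5 ] T [ 0.02  -0.015  0.008] op 0.0273
0.592,-0.1145,0.2,-91.5 travel [-0.1124, 0.2619, 0.0129] rot [0.14, 0.05, -93.87]
0.592,-.25,.2,-91.5 travel [-0.1251, 0.127, 0.0126] rot [0.14, 0.05, -93.87]
```

Call:
jog_arm(targets=[{"travel": [-0.014, 0.03, 0], "rot": [0, 0, -10], "grip": 255}, {"travel": [-0.028, 0.063, 0], "rot": [0, 0, -20], "grip": 255}, {"travel": [-0.042, 0.096, 0], "rot": [0, 0, -30], "grip": 255}, {"travel": [-0.056, 0.13, 0.0], "rot": [0, 0, -40], "grip": 255}, {"travel": [-0.07, 0.163, 0], "rot": [0, 0, -50], "grip": 255}, {"travel": [-0.084, 0.197, 0], "rot": [0, 0, -60], "grip": 255}, {"travel": [-0.098, 0.23, 0.0], "rot": [0, 0, -70], "grip": 255}, {"travel": [-0.112, 0.262, 0.0], "rot": [0, 0, -80], "grip": 255}])

```text
time_s: 5.82
eef_pos: [0.5926, -0.1141, 0.2123]
eef_rot: [3.139, 0.001, -1.836]
force: [0.1, -0.2, -1.5]
opening: 0.0275
```

```bash
python3 go.py 0.592,-0.115,0.195,-91.5
```

```text
t 5.83 pos [ 0.5926 -0.1141  0.2123] rot [ 1.7985e+02  5.0000e-02 -1.0522e+02] q6 -91.7 F [ 0.14 -0.23 -1.46] T [-0.026 -0.035 -0.043] op 0.0275
0.592,-0.115,0.195,-91.5 travel [0.001, 0.0003, 0.0173] rot [0.14, 0.07, -13.72]
```

Call:
jog_arm(targets=[{"travel": [0.001, 0, 0.009], "rot": [0, 0, -7], "grip": 255}, {"travel": [0.0025, 0, 0.018], "rot": [0.1, 0.1, -13.7], "grip": 255}, {"travel": [0.0025, 0, 0.018], "rot": [0.1, 0.1, -13.7], "grip": 255}, {"travel": [0.0025, 0, 0.018], "rot": [0.1, 0.1, -13.7], "grip": 255}])

```text
time_s: 6.32
eef_pos: [0.5919, -0.1181, 0.1953]
eef_rot: [-3.141, -0.001, -1.605]
force: [0.5, -0.1, -2.3]
opening: 0.0276
```

```bash
python3 - <<'E'
from h import *
t=capture('top')[0][:,:,::-1];s=capture('side')[0][:,:,::-1]
cv2.imwrite('pics/s1.png',s);cv2.imwrite('pics/t1.png',t)
a=cv2.resize(t[100:200,120:230],(385,350),interpolation=cv2.INTER_CUBIC);b=cv2.resize(s[80:180,210:320],(385,350),interpolation=cv2.INTER_CUBIC)
cv2.imwrite('pics/g2.png',np.hstack([a,b]))
crop('side',s,225,85,70,60,'sh1',11)
E
python3 go.py
```

```text
t 6.42 pos [ 0.5923 -0.1183  0.1958] rot [-1.799e+02 -1.000e-01 -9.193e+01] q6 -105.3 F [-0.48  0.2  -2.63] T [0.051 0.006 0.035] op 0.0273
```

View pics/g2.png

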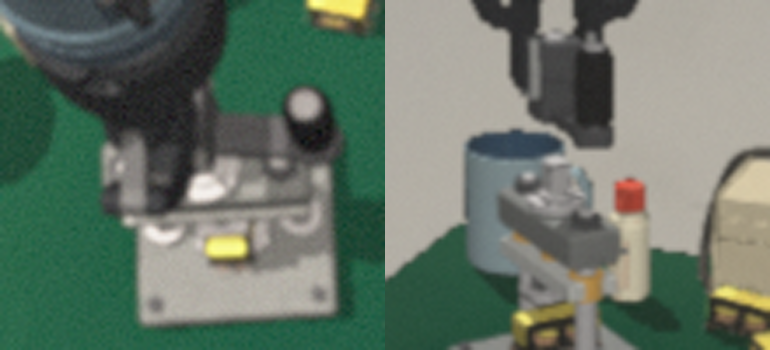

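View pics/sh1.png

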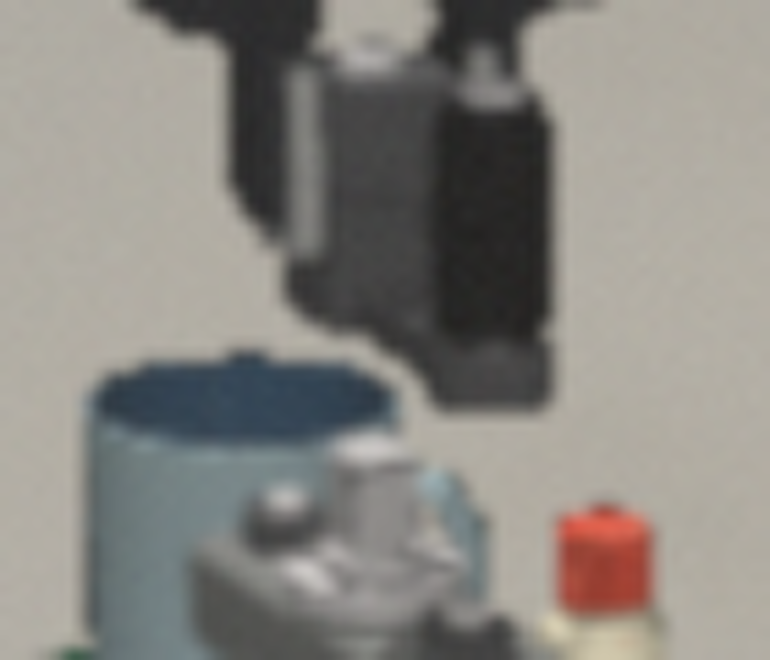

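The hub is held above the spindle. In the side crop the hub's pin is at (370,58), the square's top is at (373,450) and the knob is at (495,90). In the top view the knob's top is at (303,105).

```bash
python3 - <<'E'
from h import *
f=lambda o,s,p:(np.array(p)+.5)/s-.5+np.array(o)
print('hub side',onz('side',*f((225,85),11,(370,57)),.231))
print('spindle side',onz('side',*f((225,85),11,(372,450)),.154))
print('knob side',onz('side',*f((225,85),11,(497,95)),.2385))
print('knob top',onz('top',*f((120,100),3.5,(305,103)),.2385))
t=cv2.imread('pics/t1.png');crop('t',t,165,105,60,50,'tk',13)
E
```

```text
hub side [ 0.59472156 -0.10920729  0.231     ]
spindle side [ 0.59328077 -0.11272129  0.154     ]
knob side [ 0.59199257 -0.17321057  0.2385    ]
knob top [ 0.59085841 -0.17607181  0.2385    ]
```

View pics/tk.png

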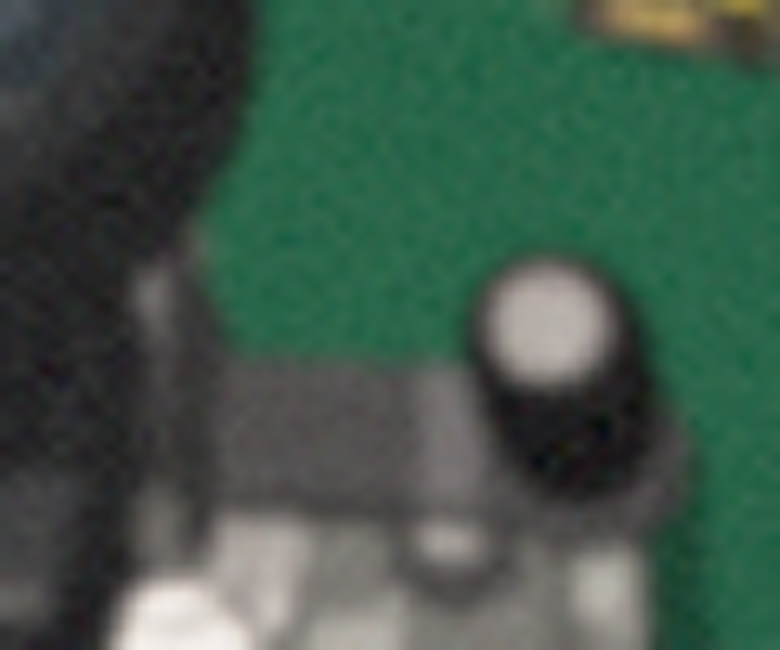

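Call:
jog_arm(targets=[{"travel": [-0.001, 0.0004, 0.012], "rot": [0, 0, 0], "grip": 255}, {"travel": [-0.001, 0.0004, 0.024], "rot": [0, 0, 0], "grip": 255}, {"travel": [-0.001, 0.0004, 0.027], "rot": [0, 0, 0], "grip": 255}, {"travel": [-0.001, 0.0004, 0.029], "rot": [0, 0, 0], "grip": 255}, {"travel": [-0.001, 0.0004, 0.031], "rot": [0, 0, 0], "grip": 255}, {"travel": [-0.001, 0.0004, 0.031], "rot": [0, 0, 0], "grip": 255}])

```text
time_s: 7.18
eef_pos: [0.5922, -0.1173, 0.1647]
eef_rot: [-3.139, -0.002, -1.603]
force: [1.2, -0.2, -3.3]
opening: 0.0274
```

```bash
python3 go.py
```

```text
t 7.17 pos [ 0.5922 -0.1173  0.1647] rot [-1.7987e+02 -1.0000e-01 -9.1860e+01] q6 -105.3 F [ 1.24 -0.16 -3.29] T [ 0.03  -0.247  0.   ] op 0.0274
```

Call:
jog_arm(targets=[{"travel": [0, 0, 0.002], "rot": [0, 0, 0], "grip": 255}, {"travel": [0, 0, 0.004], "rot": [0, 0, 0], "grip": 255}, {"travel": [0, 0, 0.004], "rot": [0, 0, 0], "grip": 255}])

```text
time_s: 7.55
eef_pos: [0.5924, -0.1172, 0.1607]
eef_rot: [-3.139, -0.002, -1.603]
force: [3.1, 1.4, -1.7]
opening: 0.0275
```

```bash
python3 go.py
```

```text
t 7.55 pos [ 0.5924 -0.1172  0.1607] rot [-1.7985e+02 -9.0000e-02 -9.1850e+01] q6 -105.3 F [ 3.13  1.43 -1.71] T [ 0.209 -0.518  0.055] op 0.0275
```

Call:
jog_arm(targets=[{"travel": [-0.0003, -0.0007, 0], "rot": [0, 0, 0], "grip": 255}, {"travel": [-0.0003, -0.0007, 0.002], "rot": [0, 0, 0], "grip": 255}, {"travel": [-0.0003, -0.0007, 0.004], "rot": [0, 0, 0], "grip": 255}, {"travel": [-0.0003, -0.0007, 0.004], "rot": [0, 0, 0], "grip": 255}])

```text
time_s: 8.05
eef_pos: [0.5925, -0.1171, 0.1563]
eef_rot: [-3.14, -0.002, -1.603]
force: [2.0, -0.5, -3.3]
opening: 0.0272
```

```bash
python3 go.py
```

```text
t 8.05 pos [ 0.5925 -0.1171  0.1563] rot [-1.7993e+02 -1.1000e-01 -9.1860e+01] q6 -105.3 F [ 2.   -0.46 -3.35] T [ 0.059 -0.346 -0.041] op 0.0272
```

Going on smoothly; nudge +x again and continue.

Call:
jog_arm(targets=[{"travel": [0, -0.0005, 0.002], "rot": [0, 0, 0], "grip": 255}, {"travel": [0, -0.0005, 0.004], "rot": [0, 0, 0], "grip": 255}, {"travel": [0, -0.0005, 0.006], "rot": [0, 0, 0], "grip": 255}, {"travel": [0, -0.0005, 0.0065], "rot": [0, 0, 0], "grip": 255}, {"travel": [0, -0.0005, 0.0065], "rot": [0, 0, 0], "grip": 255}])

```text
time_s: 8.68
eef_pos: [0.593, -0.1171, 0.15]
eef_rot: [-3.14, -0.002, -1.603]
force: [0.6, 0.8, -2.8]
opening: 0.0274
```

```bash
python3 go.py
```

```text
t 8.68 pos [ 0.593  -0.1171  0.15  ] rot [-1.7993e+02 -1.0000e-01 -9.1860e+01] q6 -105.3 F [ 0.63  0.81 -2.84] T [0.103 0.024 0.05 ] op 0.0274
```

Call:
jog_arm(targets=[{"travel": [0, 0, 0.001], "rot": [0, 0, 0], "grip": 255}, {"travel": [0, 0, 0.002], "rot": [0, 0, 0], "grip": 255}, {"travel": [0, 0, 0.0025], "rot": [0, 0, 0], "grip": 255}, {"travel": [0, 0, 0.0025], "rot": [0, 0, 0], "grip": 255}])

```text
time_s: 9.18
eef_pos: [0.5933, -0.1171, 0.1481]
eef_rot: [-3.139, -0.002, -1.603]
force: [-0.4, 1.0, 1.9]
opening: 0.0272
```

```bash
python3 go.py
```

```text
t 9.18 pos [ 0.5933 -0.1171  0.1481] rot [-1.7988e+02 -1.1000e-01 -9.1860e+01] q6 -105.3 F [-0.4   1.03  1.85] T [0.213 0.235 0.009] op 0.0272
```

Seated at TCP z 0.148, as predicted. I'll start winding about the hub axis, which lies about 1.6 mm behind the TCP along tool x.

Call:
jog_arm(targets=[{"travel": [0, 0, 0], "rot": [0, 0, 0], "grip": 255}, {"travel": [0, 0.0003, 0], "rot": [0, 0, 8], "grip": 255}, {"travel": [-0.0001, 0.0005, 0], "rot": [0, 0, 16], "grip": 255}, {"travel": [-0.0002, 0.0007, 0], "rot": [0, 0, 24], "grip": 255}, {"travel": [-0.0003, 0.0009, 0], "rot": [0, 0, 32], "grip": 255}, {"travel": [-0.0004, 0.001, 0], "rot": [0, 0, 40], "grip": 255}], grip_force=100)

```text
time_s: 9.93
eef_pos: [0.5918, -0.1161, 0.1482]
eef_rot: [-3.14, -0.0, -2.305]
force: [-2.5, 1.4, 4.8]
opening: 0.0267
```

```bash
python3 go.py
```

```text
t 9.93 pos [ 0.5918 -0.1161  0.1482] rot [-179.9    -0.   -132.04] q6 -65.1 F [-2.46  1.41  4.77] T [0.443 0.596 0.464] op 0.0267
```

Call:
jog_arm(targets=[{"travel": [0, 0.0006, 0], "rot": [0, 0, 10], "grip": 255}, {"travel": [-0.0001, 0.0008, 0], "rot": [0, 0, 20], "grip": 255}, {"travel": [-0.0002, 0.0011, 0], "rot": [0, 0, 30], "grip": 255}, {"travel": [-0.0004, 0.0013, 0], "rot": [0, 0, 40], "grip": 255}, {"travel": [-0.0006, 0.0015, 0], "rot": [0, 0, 50], "grip": 255}, {"travel": [-0.0008, 0.0017, 0], "rot": [0, 0, 60], "grip": 255}, {"travel": [-0.001, 0.0018, 0], "rot": [0, 0, 70], "grip": 255}, {"travel": [-0.0013, 0.0019, 0], "rot": [0, 0, 80], "grip": 255}])

```text
time_s: 10.92
eef_pos: [0.5915, -0.1135, 0.1482]
eef_rot: [3.141, 0.002, 2.581]
force: [-2.6, 3.0, 4.4]
opening: 0.0271
```

```bash
python3 go.py
```

```text
t 10.93 pos [ 0.5915 -0.1135  0.1482] rot [1.7997e+02 1.0000e-01 1.4791e+02] q6 15.2 F [-2.65  3.02  4.45] T [0.594 0.425 0.412] op 0.0271
```

Call:
jog_arm(targets=[{"travel": [0.0004, 0.0003, 0], "rot": [0, 0, 10], "grip": 255}, {"travel": [0.0003, 0.0006, 0], "rot": [0, 0, 20], "grip": 255}, {"travel": [0.0002, 0.0009, 0], "rot": [0, 0, 30], "grip": 255}, {"travel": [0.0, 0.0011, 0], "rot": [0, 0, 40], "grip": 255}, {"travel": [-0.0002, 0.0013, 0], "rot": [0, 0, 50], "grip": 255}, {"travel": [-0.0004, 0.0015, 0], "rot": [0, 0, 60], "grip": 255}, {"travel": [-0.0006, 0.0016, 0], "rot": [0, 0, 70], "grip": 255}, {"travel": [-0.0009, 0.0017, 0], "rot": [0, 0, 80], "grip": 255}])

```text
time_s: 11.92
eef_pos: [0.5939, -0.1127, 0.1482]
eef_rot: [3.138, -0.001, 1.185]
force: [-0.8, 2.6, 2.3]
opening: 0.0267
```

```bash
python3 go.py; python3 - <<'E'
from h import *
s=capture('side')[0][:,:,::-1]
cv2.imwrite('pics/s2.png',s)
crop('s',s,230,100,60,80,'sp2',7)
a=cv2.imread('pics/side0.png');crop('s',a,230,100,60,80,'sp0',7)
cv2.imwrite('pics/cmp2.png',np.hstack([cv2.imread('pics/sp0.png'),cv2.imread('pics/sp2.png')])[:,:800])
E
```

```text
t 11.93 pos [ 0.5939 -0.1127  0.1482] rot [ 1.7982e+02 -3.0000e-02  6.7910e+01] q6 95.3 F [-0.79  2.61  2.27] T [0.542 0.133 0.38 ] op 0.0267
```

View pics/cmp2.png

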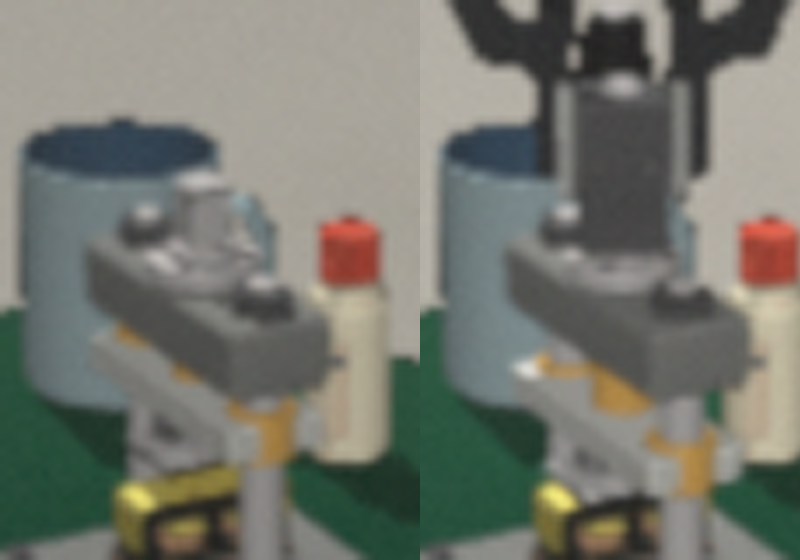

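Call:
jog_arm(targets=[{"travel": [0, 0, 0], "rot": [0, 0, 0], "grip": 0}, {"travel": [0, 0, 0], "rot": [0, 0, 0], "grip": 0}, {"travel": [0, 0, 0], "rot": [0, 0, 0], "grip": 0}, {"travel": [0, 0, 0], "rot": [0, 0, 0], "grip": 0}, {"travel": [0, 0, -0.005], "rot": [0, 0, 0], "grip": 0}, {"travel": [-0.001, 0, -0.025], "rot": [0, 0, 0], "grip": 0}, {"travel": [-0.0016, 0, -0.055], "rot": [0, 0, 0], "grip": 0}, {"travel": [-0.0016, 0, -0.07], "rot": [0, 0, 0], "grip": 0}])

```text
time_s: 12.98
eef_pos: [0.5934, -0.1151, 0.2198]
eef_rot: [3.137, 0.001, 1.189]
force: [0.2, -1.0, 0.0]
opening: 0.0855
```

```bash
python3 go.py; python3 - <<'E'
from h import *
s=capture('side')[0][:,:,::-1]
crop('s',s,210,60,110,90,'s3',7)
E
```

```text
t 12.97 pos [ 0.5934 -0.1151  0.2198] rot [1.7971e+02 6.0000e-02 6.8140e+01] q6 94.9 F [ 0.18 -0.98  0.03] T [-0.025  0.038 -0.004] op 0.0855
```

View pics/s3.png

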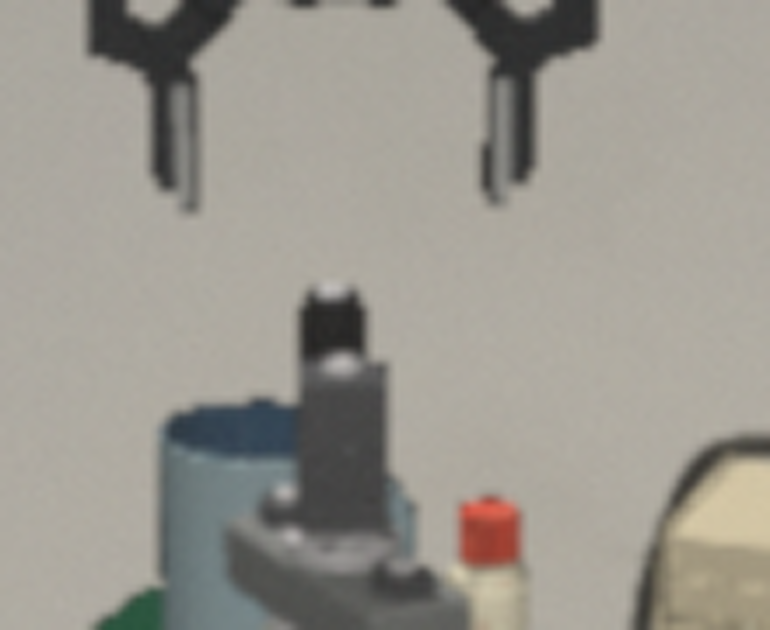

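The crank stayed down on the spindle, with its hub at (340,440), after release. I'll turn the gripper back half a turn above it.

Call:
jog_arm(targets=[{"travel": [0, 0, 0], "rot": [0, 0, -10.5], "grip": 0}, {"travel": [0, 0, 0], "rot": [0, 0, -21], "grip": 0}, {"travel": [0, 0, 0], "rot": [0, 0, -31.5], "grip": 0}, {"travel": [0, 0, 0], "rot": [0, 0, -42], "grip": 0}, {"travel": [0, 0, 0], "rot": [0, 0, -52.5], "grip": 0}, {"travel": [0, 0, 0], "rot": [0, 0, -63], "grip": 0}, {"travel": [0, 0, 0], "rot": [0, 0, -73.5], "grip": 0}, {"travel": [0, 0, 0], "rot": [0, 0, -84], "grip": 0}])

```text
time_s: 14.02
eef_pos: [0.5922, -0.1147, 0.2168]
eef_rot: [-3.14, 0.001, 2.662]
force: [0.6, -0.4, -0.3]
opening: 0.0853
```

Call:
jog_arm(targets=[{"travel": [0, 0, 0], "rot": [0, 0, -10.5], "grip": 0}, {"travel": [0, 0, 0], "rot": [0, 0, -21], "grip": 0}, {"travel": [0, 0, 0], "rot": [0, 0, -31.5], "grip": 0}, {"travel": [0, 0, 0], "rot": [0, 0, -42], "grip": 0}, {"travel": [0, 0, 0], "rot": [0, 0, -52.5], "grip": 0}, {"travel": [0, 0, 0], "rot": [0, 0, -63], "grip": 0}, {"travel": [0, 0, 0], "rot": [0, 0, -73.5], "grip": 0}, {"travel": [0, 0, 0], "rot": [0, 0, -84], "grip": 0}])

```text
time_s: 15.02
eef_pos: [0.5922, -0.1147, 0.2167]
eef_rot: [-3.14, -0.001, -2.156]
force: [-1.3, 0.0, 0.2]
opening: 0.0854
```

```bash
python3 go.py .5933,-.1142,.15,-112.1
```

```text
t 15.03 pos [ 0.5922 -0.1147  0.2167] rot [-1.7994e+02 -6.0000e-02 -1.2351e+02] q6 -73.4 F [-1.26  0.02  0.24] T [0.028 0.016 0.03 ] op 0.0854
.5933,-.1142,.15,-112.1 travel [-0.001, -0.0006, 0.0667] rot [-0.06, -0.07, -11.41]
```

Call:
jog_arm(targets=[{"travel": [-0.001, -0.0006, 0.005], "rot": [0, 0, -10], "grip": 0}, {"travel": [-0.001, -0.0006, 0.02], "rot": [0, 0, -11.5], "grip": 0}, {"travel": [-0.001, -0.0006, 0.04], "rot": [0, 0, -11.5], "grip": 0}, {"travel": [-0.001, -0.0006, 0.058], "rot": [0, 0, -11.5], "grip": 100}, {"travel": [-0.001, -0.0006, 0.067], "rot": [0, 0, -11.5], "grip": 150}, {"travel": [-0.001, -0.0006, 0.067], "rot": [0, 0, -11.5], "grip": 165}, {"travel": [-0.001, -0.0006, 0.067], "rot": [0, 0, -11.5], "grip": 255}, {"travel": [-0.001, -0.0006, 0.067], "rot": [0, 0, -11.5], "grip": 255}], grip_force=100)

```text
time_s: 16.02
eef_pos: [0.5932, -0.1143, 0.1503]
eef_rot: [-3.141, -0.001, -1.961]
force: [0.0, -0.3, -6.0]
opening: 0.0266
```

Call:
jog_arm(targets=[{"travel": [0, 0, 0], "rot": [0, 0, 0], "grip": 255}, {"travel": [0, 0, 0], "rot": [0, 0, 0], "grip": 255}])

```text
time_s: 16.27
eef_pos: [0.5932, -0.1143, 0.1503]
eef_rot: [-3.141, -0.001, -1.961]
force: [-0.9, 0.1, -5.8]
opening: 0.0268
```

```bash
python3 go.py
```

```text
t 16.27 pos [ 0.5932 -0.1143  0.1503] rot [-1.7995e+02 -8.0000e-02 -1.1236e+02] q6 -84.5 F [-0.88  0.15 -5.83] T [0.112 0.183 0.141] op 0.0268
```

Call:
jog_arm(targets=[{"travel": [0, 0, 0.001], "rot": [0, 0, 5], "grip": 255}, {"travel": [0, 0, 0.002], "rot": [0, 0, 10], "grip": 255}, {"travel": [0, 0, 0.002], "rot": [0, 0, 15], "grip": 255}, {"travel": [0, 0, 0.002], "rot": [0, 0, 20], "grip": 255}])

```text
time_s: 16.77
eef_pos: [0.5934, -0.1144, 0.1502]
eef_rot: [-3.139, -0.0, -2.312]
force: [-4.9, 0.2, 2.2]
opening: 0.0268
```

```bash
python3 go.py
```

```text
t 16.77 pos [ 0.5934 -0.1144  0.1502] rot [-1.7983e+02 -2.0000e-02 -1.3247e+02] q6 -64.4 F [-4.91  0.22  2.21] T [0.151 1.037 0.409] op 0.0268
```

Call:
jog_arm(targets=[{"travel": [0, 0, 0], "rot": [0, 0, 5], "grip": 255}, {"travel": [0, 0, 0], "rot": [0, 0, 10], "grip": 255}, {"travel": [0, 0, 0], "rot": [0, 0, 15], "grip": 255}])

```text
time_s: 17.15
eef_pos: [0.5935, -0.1144, 0.1502]
eef_rot: [-3.138, 0.0, -2.574]
force: [-4.7, -0.6, 3.5]
opening: 0.0266
```

```bash
python3 go.py
```

```text
t 17.15 pos [ 0.5935 -0.1144  0.1502] rot [-1.7982e+02  2.0000e-02 -1.4747e+02] q6 -49.4 F [-4.69 -0.64  3.51] T [0.186 0.953 0.496] op 0.0266
```

Call:
jog_arm(targets=[{"travel": [0, 0, 0], "rot": [0, 0, 5], "grip": 255}, {"travel": [0, 0, 0], "rot": [0, 0, 10], "grip": 255}, {"travel": [0, 0, 0], "rot": [0, 0, 15], "grip": 255}])

```text
time_s: 17.52
eef_pos: [0.5935, -0.1145, 0.1502]
eef_rot: [-3.139, 0.001, -2.835]
force: [-4.2, 1.2, 2.9]
opening: 0.0263
```

```bash
python3 go.py
```

```text
t 17.52 pos [ 0.5935 -0.1145  0.1502] rot [-1.7983e+02  7.0000e-02 -1.6246e+02] q6 -34.4 F [-4.2   1.17  2.92] T [0.093 1.021 0.487] op 0.0263
```

Call:
jog_arm(targets=[{"travel": [0.0005, 0.0001, 0], "rot": [0, 0, 5], "grip": 255}, {"travel": [0.0005, 0.0001, 0], "rot": [0, 0, 10], "grip": 255}, {"travel": [0.0005, 0.0001, 0], "rot": [0, 0, 15], "grip": 255}])

```text
time_s: 17.9
eef_pos: [0.5935, -0.1145, 0.1502]
eef_rot: [-3.139, 0.003, -3.097]
force: [-3.9, 0.5, 1.8]
opening: 0.0272
```

```bash
python3 go.py; python3 - <<'E'
from h import *
s=capture('side')[0][:,:,::-1]
cv2.imwrite('pics/s4.png',s)
a=cv2.imread('pics/side0.png');f=lambda i:cv2.resize(i[140:190,235:285],(390,390),interpolation=cv2.INTER_CUBIC)
cv2.imwrite('pics/cmp4.png',np.hstack([f(cv2.imread('pics/s2.png')),f(s)]))
E
```

```text
t 17.9 pos [ 0.5935 -0.1145  0.1502] rot [-1.7985e+02  1.6000e-01 -1.7745e+02] q6 -19.4 F [-3.95  0.54  1.8 ] T [0.118 0.774 0.567] op 0.0272
```

View pics/cmp4.png

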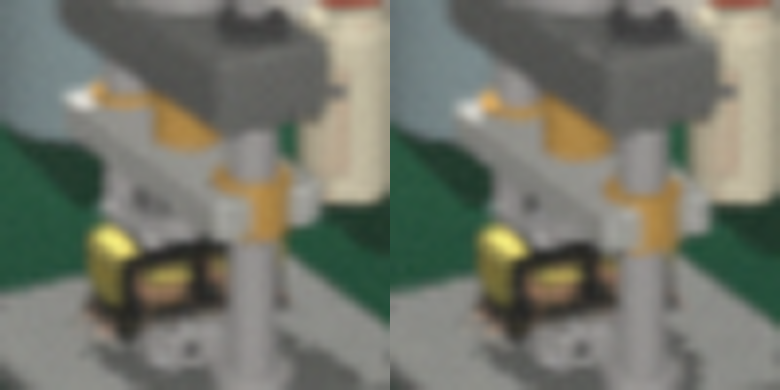

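Call:
jog_arm(targets=[{"travel": [0.0002, 0, 0], "rot": [0, 0, 5], "grip": 255}, {"travel": [0.0002, 0, 0], "rot": [0, 0, 10], "grip": 255}])

```text
time_s: 18.2
eef_pos: [0.5935, -0.1146, 0.1502]
eef_rot: [-3.14, 0.004, 3.013]
force: [-3.2, 0.9, 2.1]
opening: 0.0265
```

```bash
python3 go.py
```

```text
t 18.2 pos [ 0.5935 -0.1146  0.1502] rot [-179.88    0.21  172.61] q6 -9.5 F [-3.22  0.9   2.15] T [0.154 0.724 0.633] op 0.0265
```

Call:
jog_arm(targets=[{"travel": [0, 0, 0], "rot": [0, 0, 5], "grip": 255}, {"travel": [0, 0, 0], "rot": [0, 0, 10], "grip": 255}])

```text
time_s: 18.45
eef_pos: [0.5935, -0.1146, 0.1502]
eef_rot: [-3.14, 0.004, 2.838]
force: [-2.7, 1.2, 2.4]
opening: 0.0267
```

```bash
python3 go.py
```

```text
t 18.45 pos [ 0.5935 -0.1146  0.1502] rot [-179.91    0.22  162.62] q6 0.5 F [-2.69  1.15  2.45] T [0.104 0.739 0.634] op 0.0267
```

Call:
jog_arm(targets=[{"travel": [0, 0, 0], "rot": [0, 0, 5], "grip": 255}, {"travel": [0, 0, 0], "rot": [0, 0, 10], "grip": 255}])

```text
time_s: 18.7
eef_pos: [0.5935, -0.1147, 0.1502]
eef_rot: [-3.141, 0.004, 2.664]
force: [-2.2, -0.3, 2.8]
opening: 0.0269
```

```bash
python3 go.py
```

```text
t 18.7 pos [ 0.5935 -0.1147  0.1502] rot [-179.95    0.24  152.62] q6 10.5 F [-2.17 -0.29  2.84] T [0.087 0.732 0.615] op 0.0269
```

Call:
jog_arm(targets=[{"travel": [0, 0, 0], "rot": [0, 0, 5], "grip": 255}, {"travel": [0, 0, 0], "rot": [0, 0, 10], "grip": 255}])

```text
time_s: 18.95
eef_pos: [0.5935, -0.1147, 0.1502]
eef_rot: [-3.141, 0.004, 2.489]
force: [-3.5, 0.1, 3.9]
opening: 0.0267
```

```bash
python3 go.py; cat > pl.py <<'E'
from h import *
s=capture('side')[0][:,:,::-1].copy();cv2.imwrite('pics/s5.png',s)
a=cv2.imread('pics/side0.png')
g=lambda i:cv2.resize(i,None,fx=8,fy=8,interpolation=cv2.INTER_CUBIC)
# platen end blocks + bushing template
for (u,v,w,h) in [(260,159,14,8),(261,158,12,8),(264,157,8,9)]:
    T=g(a[v:v+h,u:u+w])
    for n,im in(('s2',cv2.imread('pics/s2.png')),('s4',cv2.imread('pics/s4.png')),('now',s)):
        W=g(im[v-2:v+h+10,u-2:u+w+2]);r=cv2.matchTemplate(W,T,cv2.TM_CCOEFF_NORMED);_,m,_,l=cv2.minMaxLoc(r)
        print((u,v),n,round(m,3),'du',l[0]/8-2,'dv',l[1]/8-2)
crop('s',s,245,150,36,36,'pad5',16)
E
python3 pl.py
```

```text
t 18.95 pos [ 0.5935 -0.1147  0.1502] rot [-179.99    0.24  142.63] q6 20.5 F [-3.48  0.09  3.86] T [0.087 0.718 0.632] op 0.0267
(260, 159) s2 0.953 du 0.125 dv 4.375
(260, 159) s4 0.947 du 0.25 dv 5.75
(260, 159) now 0.909 du 0.25 dv 6.625
(261, 158) s2 0.98 du 0.0 dv 4.5
(261, 158) s4 0.983 du 0.0 dv 5.875
(261, 158) now 0.972 du 0.0 dv 6.875
(264, 157) s2 0.967 du -0.125 dv 4.625
(264, 157) s4 0.972 du 0.0 dv 6.0
(264, 157) now 0.964 du -0.125 dv 7.0
```

View pics/pad5.png

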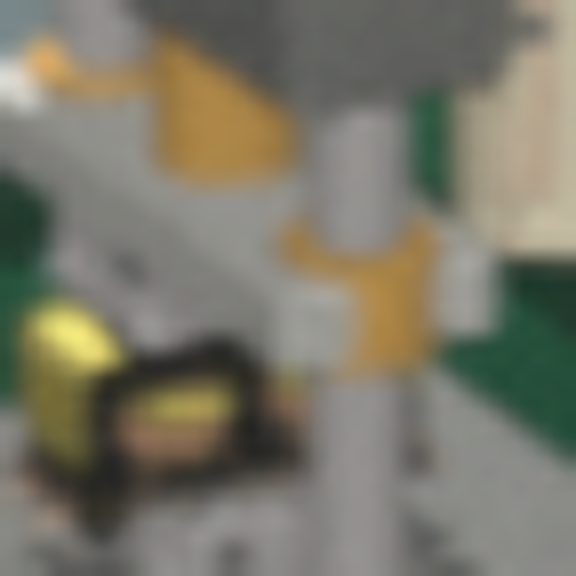

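```bash
python3 - <<'E'
from h import *
ims=[cv2.imread(f'pics/{n}.png') for n in('side0','s2','s4','s5')]
f=lambda i:cv2.resize(i[148:176,243:267],(384,448),interpolation=cv2.INTER_CUBIC)
o=np.vstack([np.hstack([f(ims[0]),f(ims[1])]),np.hstack([f(ims[2]),f(ims[3])])])
o=cv2.resize(o,(514,600));o=np.clip(o.astype(float)*1.4,0,255).astype('uint8')
cv2.imwrite('pics/padcmp.png',o)
E
```

```text
(no output)
```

View pics/padcmp.png

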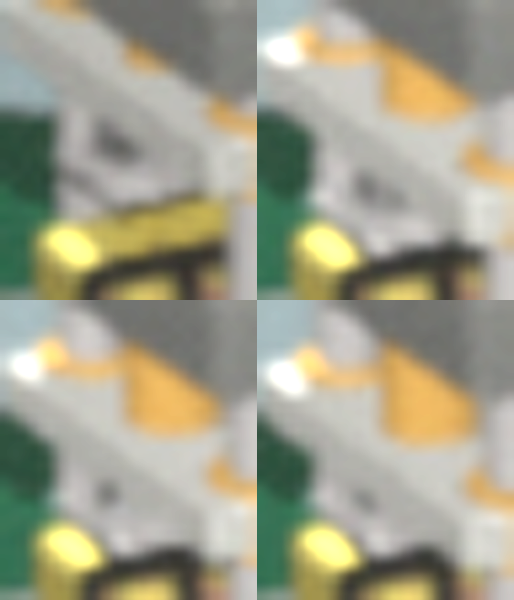

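```bash
python3 - <<'E'
from h import *
ims=[cv2.imread(f'pics/{n}.png') for n in('side0','s2','s4','s5')]
f=lambda i:cv2.resize(i[154:174,246:262],(390,488),interpolation=cv2.INTER_CUBIC)
o=np.hstack([f(ims[1]),f(ims[2])]);p=np.hstack([f(ims[0]),f(ims[3])])
for n,x in(('pa',o),('pb',p)): cv2.imwrite(f'pics/{n}.png',np.clip((x.astype(float)-40)*1.6,0,255).astype('uint8'))
E
```

```text
(no output)
```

View pics/pa.png

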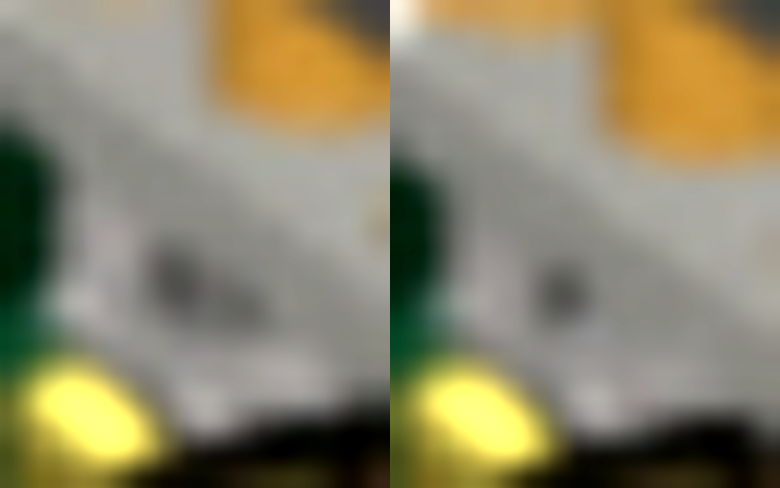

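View pics/pb.png

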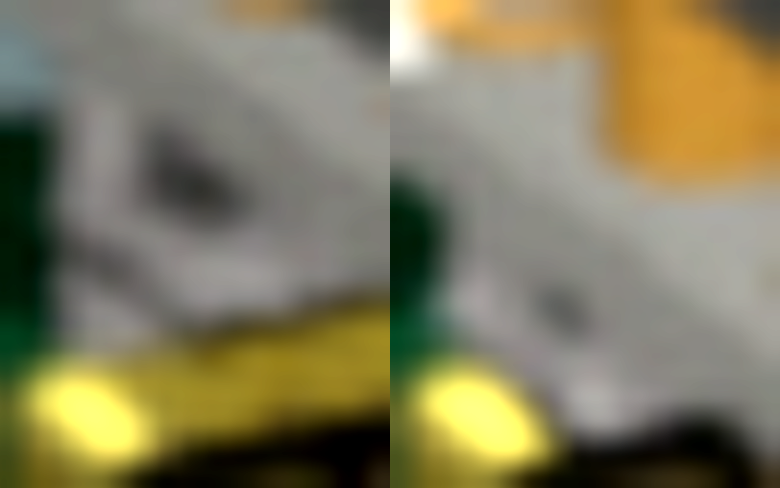

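The platen has dropped about 16 mm. The pad's lower corner has not moved since about 10.5 to 11.5 mm of drop, at (205,408) then and (210,400) now in these enlarged crops. The dark spring gap has shrunk to about half. The torque rise of about 0.23 Nm also points to roughly 80 N, so I'll stop winding. Next I'll turn back a little within the play to unload the crank, then lift it.

Call:
jog_arm(targets=[{"travel": [0, 0, 0], "rot": [0, 0, -3], "grip": 255}, {"travel": [0, 0, 0], "rot": [0, 0, -7], "grip": 255}, {"travel": [0, 0, 0], "rot": [0, 0, -7], "grip": 255}])

```text
time_s: 19.38
eef_pos: [0.5938, -0.1147, 0.1501]
eef_rot: [-3.142, 0.005, 2.612]
force: [-2.6, 1.2, 6.6]
opening: 0.0271
```

```bash
python3 go.py
```

```text
t 19.38 pos [ 0.5938 -0.1147  0.1501] rot [-180.      0.26  149.66] q6 13.4 F [-2.57  1.2   6.56] T [0.231 0.639 0.039] op 0.0271
```

Call:
jog_arm(targets=[{"travel": [0.0004, -0.0001, -0.002], "rot": [0, 0, 0], "grip": 255}, {"travel": [0.0004, -0.0001, -0.005], "rot": [0, 0, 0], "grip": 255}, {"travel": [0.0004, -0.0001, -0.009], "rot": [0, 0, 0], "grip": 255}, {"travel": [0.0004, -0.0001, -0.013], "rot": [0, 0, 0], "grip": 255}])

```text
time_s: 19.88
eef_pos: [0.5929, -0.1146, 0.1618]
eef_rot: [-3.141, 0.003, 2.612]
force: [2.2, 0.2, -3.5]
opening: 0.0266
```

```bash
python3 go.py
```

```text
t 19.88 pos [ 0.5929 -0.1146  0.1618] rot [-1.7995e+02  1.5000e-01  1.4963e+02] q6 13.5 F [ 2.18  0.19 -3.48] T [-0.151 -0.326 -0.018] op 0.0266
```

Call:
jog_arm(targets=[{"travel": [0, 0, -0.006], "rot": [0, 0, 0], "grip": 255}, {"travel": [0, 0, -0.013], "rot": [0, 0, 0], "grip": 255}, {"travel": [0, 0, -0.025], "rot": [0, 0, 0], "grip": 255}, {"travel": [0, 0, -0.045], "rot": [0, 0, -8], "grip": 255}, {"travel": [0, 0, -0.06], "rot": [0, 0, -18], "grip": 255}, {"travel": [0, 0, -0.06], "rot": [0, 0, -28], "grip": 255}, {"travel": [0, 0, -0.06], "rot": [0, 0, -38], "grip": 255}, {"travel": [0, 0, -0.06], "rot": [0, 0, -48], "grip": 255}])

```text
time_s: 20.88
eef_pos: [0.5925, -0.1142, 0.2226]
eef_rot: [-3.139, 0.001, -2.828]
force: [-0.3, 0.6, -2.5]
opening: 0.0268
```

```bash
python3 go.py .479,-.401,.22,-55.6
```

```text
t 20.88 pos [ 0.5925 -0.1142  0.2226] rot [-1.7986e+02  7.0000e-02 -1.6203e+02] q6 -34.9 F [-0.27  0.64 -2.52] T [-0.002  0.056  0.003] op 0.0268
.479,-.401,.22,-55.6 travel [0.1964, -0.2378, 0.0029] rot [-0.17, -0.09, -106.43]
```

Call:
jog_arm(targets=[{"travel": [0.024, -0.03, 0], "rot": [0, 0, -10], "grip": 255}, {"travel": [0.049, -0.06, 0], "rot": [0, 0, -20], "grip": 255}, {"travel": [0.074, -0.09, 0], "rot": [0, 0, -30], "grip": 255}, {"travel": [0.098, -0.12, 0], "rot": [0, 0, -40], "grip": 255}, {"travel": [0.123, -0.149, 0], "rot": [0, 0, -50], "grip": 255}, {"travel": [0.148, -0.179, 0], "rot": [0, 0, -60], "grip": 255}, {"travel": [0.172, -0.208, 0], "rot": [0, 0, -70], "grip": 255}, {"travel": [0.196, -0.238, 0], "rot": [0, 0, -80], "grip": 255}])

```text
time_s: 21.88
eef_pos: [0.4773, -0.4015, 0.223]
eef_rot: [-3.14, -0.002, -1.432]
force: [0.5, 0.4, -1.5]
opening: 0.0267
```

```bash
python3 - <<'E'
from h import *
s=capture('side')[0][:,:,::-1].copy();cv2.imwrite('pics/s6.png',s)
f=lambda i:cv2.resize(i[154:174,246:262],(390,488),interpolation=cv2.INTER_CUBIC)
x=np.hstack([f(cv2.imread('pics/s5.png')),f(s)])
cv2.imwrite('pics/pc.png',np.clip((x.astype(float)-40)*1.6,0,255).astype('uint8'))
cv2.imwrite('pics/s6b.png',cv2.resize(s,(800,600)))
E
python3 go.py .479,-.401,.05,-55.6 .479,-.401,.017,-55.6
```

```text
t 21.93 pos [ 0.4751 -0.4066  0.2227] rot [179.94  -0.38 -82.03] q6 -144.2 F [-0.47 -4.   -2.74] T [-0.419  0.024  0.016] op 0.0269
.479,-.401,.05,-55.6 travel [-0.0061, -0.0048, 0.1726] rot [0.15, -0.36, -26.43]
.479,-.401,.017,-55.6 travel [-0.0063, -0.0048, 0.2056] rot [0.15, -0.36, -26.43]
```

View pics/s6b.png

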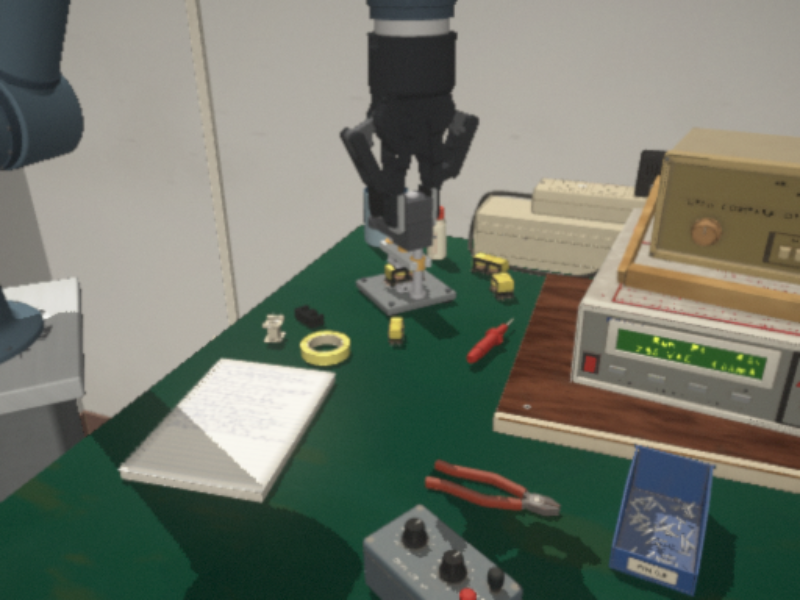

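View pics/pc.png

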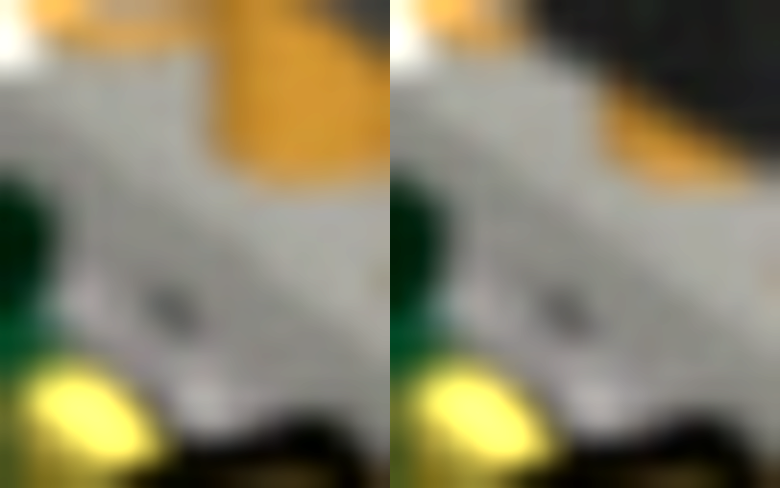

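The clamp state is unchanged after lifting off: the gap spot was at (175,310) and is at (565,310) now, which is the same place in each half. The crank hangs in the gripper at (410,220) in the side view. I'll finish the turn and lower it.

Call:
jog_arm(targets=[{"travel": [0, 0, 0.02], "rot": [0, 0, -9], "grip": 255}, {"travel": [0, 0, 0.05], "rot": [0, 0, -18], "grip": 255}, {"travel": [0, 0, 0.09], "rot": [0, 0, -26.4], "grip": 255}, {"travel": [0, 0, 0.12], "rot": [0, 0, -26.4], "grip": 255}, {"travel": [0, 0, 0.15], "rot": [0, 0, -26.4], "grip": 255}, {"travel": [0, 0, 0.17], "rot": [0, 0, -26.4], "grip": 255}, {"travel": [0, 0, 0.18], "rot": [0, 0, -26.4], "grip": 255}, {"travel": [0, 0, 0.18], "rot": [0, 0, -26.4], "grip": 255}])

```text
time_s: 22.92
eef_pos: [0.478, -0.4005, 0.042]
eef_rot: [-3.142, -0.002, -0.977]
force: [0.0, 0.6, -2.4]
opening: 0.0268
```

```bash
python3 go.py .479,-.401,.017,-55.6; python3 - <<'E'
from h import *
s=capture('side')[0][:,:,::-1].copy()
crop('s',s,180,170,130,100,'s7',6)
E
```

```text
t 22.93 pos [ 0.478  -0.4005  0.042 ] rot [-1.800e+02 -9.000e-02 -5.597e+01] q6 -169.8 F [ 0.02  0.57 -2.39] T [-0.004 -0.008  0.018] op 0.0268
.479,-.401,.017,-55.6 travel [0.0009, -0.0006, 0.025] rot [-0.0, -0.09, -0.37]
```

View pics/s7.png

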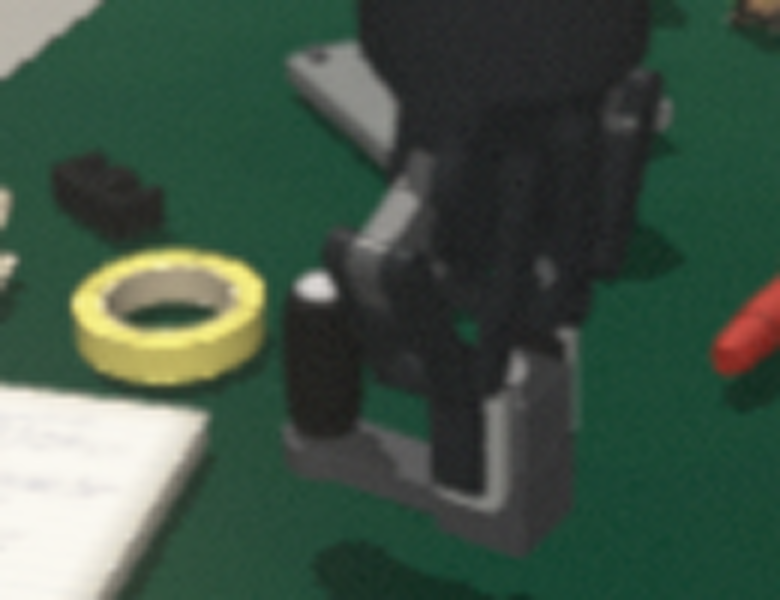

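The crank hangs level, with its hub at (520,450) and knob at (325,360) over clear bench. I'll lower the last 26 mm or so gently.

Call:
jog_arm(targets=[{"travel": [0, 0, 0.01], "rot": [0, 0, 0], "grip": 255}, {"travel": [0, 0, 0.018], "rot": [0, 0, 0], "grip": 255}, {"travel": [0, 0, 0.022], "rot": [0, 0, 0], "grip": 255}, {"travel": [0, 0, 0.024], "rot": [0, 0, 0], "grip": 255}, {"travel": [0, 0, 0.025], "rot": [0, 0, 0], "grip": 255}, {"travel": [0, 0, 0.025], "rot": [0, 0, 0], "grip": 255}])

```text
time_s: 23.72
eef_pos: [0.4782, -0.4009, 0.0171]
eef_rot: [-3.141, -0.003, -0.977]
force: [-0.2, -1.2, -2.8]
opening: 0.0265
```

```bash
python3 go.py
```

```text
t 23.73 pos [ 0.4782 -0.4009  0.0171] rot [-1.7999e+02 -1.5000e-01 -5.5960e+01] q6 -169.8 F [-0.19 -1.2  -2.83] T [0.001 0.005 0.061] op 0.0265
```

Call:
jog_arm(targets=[{"travel": [0, 0, 0.001], "rot": [0, 0, 0], "grip": 255}, {"travel": [0, 0, 0.0015], "rot": [0, 0, 0], "grip": 255}, {"travel": [0, 0, 0.0015], "rot": [0, 0, 0], "grip": 255}])

```text
time_s: 24.1
eef_pos: [0.4785, -0.4013, 0.0163]
eef_rot: [-3.141, -0.004, -0.977]
force: [0.0, -0.5, 4.6]
opening: 0.0268
```

```bash
python3 go.py
```

```text
t 24.1 pos [ 0.4785 -0.4013  0.0163] rot [-179.98   -0.2   -55.96] q6 -169.8 F [ 0.03 -0.51  4.59] T [0.264 0.317 0.067] op 0.0268
```

On the bench. Release slowly, then retreat straight up.

Call:
jog_arm(targets=[{"travel": [0, 0, -0.0005], "rot": [0, 0, 0], "grip": 160}, {"travel": [0, 0, -0.0005], "rot": [0, 0, 0], "grip": 130}, {"travel": [0, 0, -0.0005], "rot": [0, 0, 0], "grip": 60}, {"travel": [0, 0, -0.0005], "rot": [0, 0, 0], "grip": 0}, {"travel": [0, 0, -0.001], "rot": [0, 0, 0], "grip": 0}, {"travel": [0, 0, -0.02], "rot": [0, 0, 0], "grip": 0}, {"travel": [0, 0, -0.06], "rot": [0, 0, 0], "grip": 0}, {"travel": [0, 0, -0.11], "rot": [0, 0, 0], "grip": 0}])

```text
time_s: 25.1
eef_pos: [0.4771, -0.3998, 0.1255]
eef_rot: [3.141, 0.0, -0.977]
force: [1.0, 0.1, 0.5]
opening: 0.0859
```

```bash
python3 go.py .36,-.1,.25,-55.6
```

```text
t 25.1 pos [ 0.4771 -0.3998  0.1255] rot [ 1.7998e+02  2.0000e-02 -5.5960e+01] q6 -169.8 F [1.03 0.09 0.53] T [-0.053  0.004  0.006] op 0.0859
.36,-.1,.25,-55.6 travel [-0.3141, -0.0707, -0.1244] rot [0.02, 0.02, -0.36]
```

Call:
jog_arm(targets=[{"travel": [0, 0, -0.05], "rot": [0, 0, 0], "grip": 0}, {"travel": [-0.03, -0.006, -0.09], "rot": [0, 0, 0], "grip": 0}, {"travel": [-0.08, -0.018, -0.12], "rot": [0, 0, 0], "grip": 0}, {"travel": [-0.13, -0.03, -0.125], "rot": [0, 0, 0], "grip": 0}, {"travel": [-0.18, -0.04, -0.125], "rot": [0, 0, 0], "grip": 0}, {"travel": [-0.23, -0.05, -0.125], "rot": [0, 0, 0], "grip": 0}, {"travel": [-0.25, -0.055, -0.125], "rot": [0, 0, 0], "grip": 0}, {"travel": [-0.25, -0.055, -0.125], "rot": [0, 0, 0], "grip": 0}])

```text
time_s: 26.1
eef_pos: [0.3834, -0.1619, 0.2503]
eef_rot: [-3.141, -0.003, -0.975]
force: [-0.5, -0.2, 0.6]
opening: 0.0855
```

```bash
python3 go.py; python3 - <<'E'
from h import *
s=capture('side')[0][:,:,::-1].copy();t=capture('top')[0][:,:,::-1].copy()
cv2.imwrite('pics/s8.png',s);cv2.imwrite('pics/s8b.png',cv2.resize(s,(800,600)))
cv2.imwrite('pics/t8b.png',cv2.resize(t,(800,600)))
a=cv2.imread('pics/side0.png')
g=lambda i:cv2.resize(i,None,fx=8,fy=8,interpolation=cv2.INTER_CUBIC)
u,v,w,h=261,158,12,8
r=cv2.matchTemplate(g(s[v-2:v+h+10,u-2:u+w+2]),g(a[v:v+h,u:u+w]),cv2.TM_CCOEFF_NORMED);print(cv2.minMaxLoc(r)[1],cv2.minMaxLoc(r)[3][1]/8-2)
E
```

```text
t 26.1 pos [ 0.3834 -0.1619  0.2503] rot [-179.98   -0.2   -55.87] q6 -155.7 F [-0.52 -0.24  0.57] T [-0.03  -0.002  0.042] op 0.0855
0.9749007225036621 6.875
```

View pics/s8b.png

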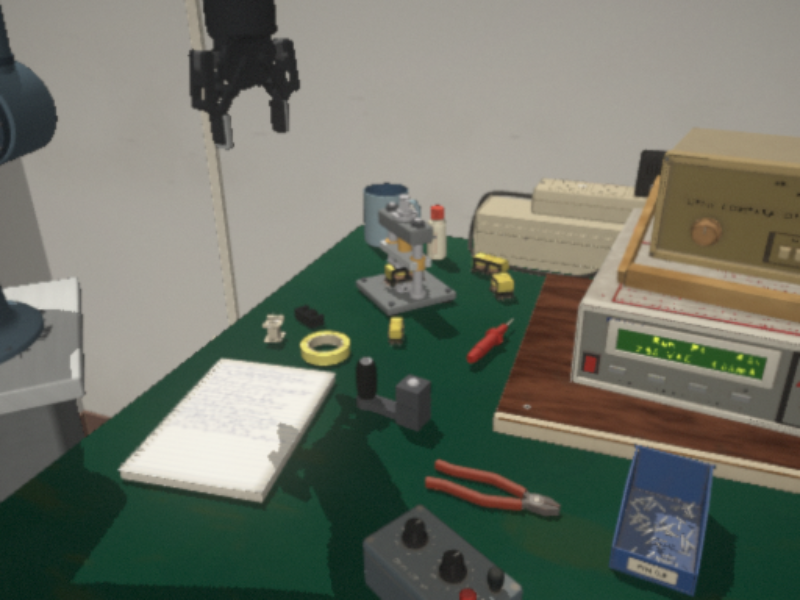

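View pics/t8b.png

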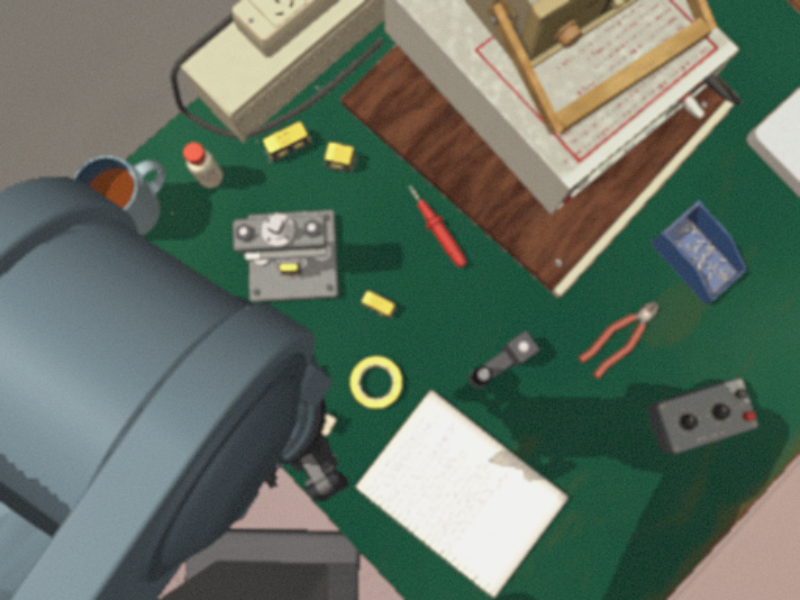

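The crank lies flat at (505,360) in the top view, the platen position is unchanged (dv 6.875 px again), and the gripper is clear of everything. Handing in.

```bash
python3 -c "
from workcell import job
print(job.sign_off())"
```

```text
the job is handed in; nothing more can be done
None
```

I fitted the crank, wound the clamp down onto the transformer, lifted the crank off and laid it flat back at its starting spot. The job was handed in at about 26 s of the 72 s.

- **Fitting:** The crank went onto the square without forcing. Side forces stayed around 3 N, and it seated at the expected height under about 5 N.
- **Winding:** I turned it clockwise about 305° of gripper turn, including the play, with one re-grip halfway. I then backed off 7° within the play before lifting it off.
- **Final checks:** The platen had dropped about 16 mm, and its position was unchanged after lift-off and before hand-in. The crank lies flat and clear of the clamp. I saw nothing else moved, though in the last top picture the arm hid the small black part and partly hid the mug and the white part. The gripper touches nothing.

**Clamping force (the checks disagreed):** The pad did stop on the core and the springs are clearly compressed.

| Check | Spring compression | Force |
|---|---|---|
| Rise in turning torque | about 4–4.6 mm | about 75–85 N |
| Pad's stopped corner in the pictures | about 5–5.5 mm | about 90–98 N |
| Rough height reading of the platen (least certain) | 1–3 mm | about 30–60 N |

The first two put it inside the wanted 40 to 120 N, at or a little past half compression and not solid. The low end of the third would fall below 40 N. The torque readings were also flatter than expected over the last 30°, so the force is an estimate.

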